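# Set the swing fence of a cutting jig with an engineer's square

### The arm

A 6-joint arm with a two-finger parallel gripper is mounted at the origin on a cart in front of the work surface, level with it; the furniture and walls round the work are solid. World frame = base frame: x ahead of the robot, y to its left, z up, the work surface at z = 0. Lengths are in m, angles in rad, forces in N, time in s.
With the tool pointing down it reaches from about 0.375 to 0.925 m from the base axis. Payload 5.7 kg.
Tool frame: the origin (TCP) lies on the mounting face of the last link; the fingertips stand 182 mm ahead of it and the grasp point (between the pads) lies 163 mm ahead of it; y points along the fingers, z is the direction in which the jaws open and shut, and the axes are right-handed (so a half turn about y gives the same grasp; the last joint's range is limited). The gripper opens to 88 mm and grips with 3 to 60 N. Pads are 20 mm wide; open, the fingers measure 115 mm over their backs; the gripper's body (75 mm by 178 mm) begins 61 mm behind the grasp point.
Start: joints at [-1.338, 0.359, 1.51, -0, 1.272, -0.115], TCP at [0.204, -0.564, 0.405] pointing down, gripper open.
Joint ranges: [-2.97, 2.97], [-1.01, 2.36], [0.21, 2.38], [-0.96, 4.11], [0.2, 2.71], [-2.98, 2.98]. Speed limits (rad/s): [2.39, 2.39, 3.14, 3.14, 3.14, 3.14].

### API

Orientations are given as a 3x3 rotation matrix whose columns are the frame's x, y, z axes.
In Python, from cell import manip, vision, silhouettes gives the robot as it stands. The module is installed in compiled form; this text tells all that it offers.
- The arm moves only by the tool step_arm, never from a script. Its argument "steps" is a list that holds one entry, the list of rows, each a list of 7 numbers: the shift along the tool's x, y, z in m, then the turn, a rotation vector about the tool's x, y, z in degrees, then the gripper command: -1 is shut, 1 is fully open, values between are in proportion. In form: [[[x, y, z, wx, wy, wz, claw], ...]]. A call has exactly 5 rows; each row shifts and turns the commanded pose from where the row before left it, along the tool's axes as they then stand; what a row does not reach is not made up. A row lasts 1/12 s, in which the tool goes at most 41.7 mm and 7.16 degrees, less where a joint would pass 70% of its speed; a pose out of reach is approached as far as the arm can. A call with a gripper value outside its range is refused whole. The fingers move at their own pace and stop on an object; the grip force is fixed at half the most. Time passes only in rows, so rows that do not move let the fingers close, or fill a call up. It gives the time, the measured TCP pose, the force and the opening at its end, in the units of the state.
- manip.observe(): the state, without advancing time (a new reading comes with each control period).
- vision.grab_frame(name): name is "scene" or "top" or "wrist"; returns a dict with "frame" (420x560x3 uint8, red, green, blue), "fov_y" (degrees; the focal length in pixels is half the picture's height over the tangent of half this angle, whatever the lens; pixels are square), "cx", "cy" (the principal point, pixels), "view" (4x4, takes a point from world to camera coordinates). Camera axes: x right, y down, z forward; pixel columns grow to the right and rows downward; lengths in m; the calibration is good to about 2 mm. The wrist camera is an equidistant fisheye: a pixel r from the principal point sees the ray r / f radians off the axis. A picture is of the moment at which its call begins. There is no depth.
- manip.close_job(): hands the job in, once; it reports no verdict.
Trained networks look in a picture, given as the dict that the camera call returned (one of the last four; its "shot" number tells which), for a name from the list of things; names that differ only in an ending like _2 or _b are one class to them, and where a whole thing is asked for, a point or a joint stands for the part that bears it (a point fixed in the world has none). Each returns a list of dicts, best first, with "confidence" (0 to 1); they miss things now and then, are a little off and sometimes report something else, mostly with a low value. They report only what shows in the picture. A call takes as long as a camera call.
- silhouettes(picture, query): "region" (420x560 bool, what is visible of it) and "point" ([column, row] in pixels, amid what is visible of it).
The state is a dict: "clock": time; "joint_positions": joint angles; "qd": joint speeds; "effort": joint torques, N m; "ee_pos": TCP position; "ee_rot": TCP orientation; "ft_force": force on the tool from outside, world axes, zero at the start; "wrist_torque": the same for the moment, N m; "width": finger opening in m.
Only numpy, scipy, OpenCV 4.12 (cv2) and the standard library are available. Lean on these libraries where they do the work, as an engineer would, in place of code of your own. Each camera call takes 0.05 s, during which the arm holds its last target.

### The job

The lock of the cutting jig's swing fence is slack and the fence leans inwards. Lift the engineer's square out of the steel tray, lay it flat on the jig's plate and press it into the corner until its thick stock lies full against the fixed rail and its blade full against the swing fence, which it swings out to a right angle; leave the tray, the rings in it and the pliers as they lie. Finish while still gripping the square and holding it pressed against both, ready for the lock to be tightened.

Things in the scene. Friction and masses are not known exactly. Their poses are not given: they have to be found in the camera images.
- square: engineer's square, steel L lying flat, 0.23 kg: dark stock 18 mm wide, 60 long, 24 high; bright blade 16 wide, 75 long, 3 thick, 10.5 to 13.5 above the underside. Origin: outer corner (heel), underside. Stock along -y, outer side is plane x=0; blade along -x, outer edge and stock end are plane y=0; z up. Starts flat on the tray's floor; at the goal its axes match the jig's
- stock_mid (a point): point at mid length and width of the stock, 18 mm above its underside (6 below its top): pinch here across the 18 mm width (along the square's x axis), so that the fingertips stay above the jig's rail, which is only 11 high
- jig: cutting jig screwed to the bench: grey plate 140 by 140 by 10 mm thick. Origin at the centre of the plate's underside, z up; x roughly to the robot's right, y away from the robot. Rail along its +x side, swing fence along its +y side
- rail: fixed steel rail on the plate, 14 (jig x) by 96 (jig y) by 11 mm high above the plate. Origin at the centre of its underside, axes as the jig's; the face for the square's stock lies 7 from the origin on the -x side and faces -x. The rail ends 5 short of the squared fence, so the corner is clear
- fence_face (a point): fence: aluminium bar on the plate, 16 mm thick, 22 high, reaching 108 from its pivot; black lock knob on top near its free end, up to 37 above the plate. This point, at the plate's top, is where its blade-side face meets the plane of the rail's face when square; the face runs 101 from it along its -x and faces its -y. Pivot axis at +7 x, +8 y. Axes parallel to the jig's when square
- fence (a joint): angle of the swing fence, rad: 0 is exactly square to the rail, positive leans inwards over the plate (free end towards jig -y); it starts between 0.10 and 0.24. It turns with a slight drag of 0.08 N m and stays where it is left
- corner (a point): fixed point on the jig at the top of its plate (10 mm above the bench), where the plane of the rail's face and that of the squared fence's face meet; axes parallel to the jig's. At the goal the origin of the square lies here
- steel_tray: loose steel tray 149 (x) by 196 (y), rim 27 mm high with sloping sides, inner floor about 98 by 152 and 2 above the bench; origin at the centre of its underside; it stands with its y axis pointing roughly away from the robot
- silver_ring: silver finger ring 26 by 22 by 6 mm, lying in the tray on its right side, nearer the robot
- gold_ring: gold finger ring 26 by 22 by 6 mm, lying in the tray on its right side, farther from the robot
- pliers_flat: pliers with black handles, 135 mm long, 13 high, on the bench beyond the tray

How it is judged:
On the way:
1. the square is lifted clear of the tray in the gripper (height (world z) of square above 0.04 m and contact force between the fingers and square above 1 N and contact force between square and steel_tray below 0.1 N), for 0.2 s.
At the end, for the whole second after the job is handed in: Square flat on the plate, heel within 2 mm of both corner planes and 3 mm of the plate; square and fence within 0.017 rad of square; square presses rail and fence with over 1 N each, fingers hold it with over 2 N. Tray, rings within 30 mm, pliers within 20 mm of their start (angle between square's own z axis and vertical below 0.03 rad and z of square in the frame of corner below 0.003 m and x of square in the frame of corner above -0.002 m and y of square in the frame of corner above -0.002 m and angle between the x axis of each of square, fence_face and the x axis of jig, either way round below 0.017 rad and angle between the x axis of square and the x axis of fence_face, either way round below 0.017 rad and contact force between square and rail above 1 N and contact force between square and fence above 1 N and contact force between the fingers and square above 2 N and distance of each of silver_ring, gold_ring, steel_tray from where it was at the start of the episode below 0.03 m and distance of pliers_flat from where it was at the start of the episode below 0.02 m); the arm keeps its last pose, push and grip.
It fails at once if a ring is taken out of the tray (height (world z) of any of silver_ring, gold_ring above 0.035 m).
It also fails if it takes over 43 s, if anything falls off the work surface, if the arm or the gripper's body presses on something with over 40 N, if the wrist force passes 120 N, or if a joint passes its speed limit or range.

## Working session

There is one attempt and no reset: what is moved stays moved. The work goes in short steps, Python scripts to look and compute and a tool call to move; the robot and the scene stay as the last step left them, time stands still between calls to the robot, and variables do not carry over. Pictures are saved under pics/ and viewed, and the job is handed in when it is done.

Besides the shell and the picture viewer there is one more tool, called after "Request:" in YAML: its name, and indented under it one key for each argument. step_arm: Moves the arm, as the interface text tells. Its arguments: {"type":"object","properties":{"steps":{"type":"array","items":{"type":"array","items":{"type":"array","items":{"type":"number"}}}}},"required":["steps"]}

```bash
mkdir -p pics; cat > h.py <<'E'
import numpy as np, cv2
from cell import manip, vision, silhouettes
def grab(n,save=None):
    d=vision.grab_frame(n)
    if save: cv2.imwrite('pics/'+save+'.png',cv2.cvtColor(d['frame'],cv2.COLOR_RGB2BGR))
    return d
def f(d): return d['frame'].shape[0]/2/np.tan(np.radians(d['fov_y'])/2)
def proj(d,P):
    P=np.atleast_2d(P); V=np.array(d['view']); c=P@V[:3,:3].T+V[:3,3]
    return c[:,:2]/c[:,2:]*f(d)+[d['cx'],d['cy']]
def unproj(d,px,z):
    px=np.atleast_2d(np.array(px,float)); V=np.array(d['view']);R=V[:3,:3];t=V[:3,3]
    r=np.c_[(px-[d['cx'],d['cy']])/f(d),np.ones(len(px))]@R
    o=-R.T@t
    return o+r*((z-o[2])/r[:,2])[:,None]
E
python3 - <<'E'
from h import *
np.set_printoptions(precision=4,suppress=True)
s=manip.observe(); print(s)
for n in ('scene','top','wrist'):
    d=grab(n,n+'0'); print(n,d['fov_y'],d['cx'],d['cy'],np.array(d['view']), 'f',f(d))
    import pickle; pickle.dump(d,open(n+'0.pkl','wb'))
E
```

```text
{'clock': 0.0, 'joint_positions': array([-1.3381,  0.3595,  1.5114, -0.    ,  1.2725, -0.1151]), 'qd': array([ 0.0002, -0.0005, -0.0008,  0.0002,  0.0009,  0.0008]), 'effort': array([  0.0005, -51.5378, -27.0725,   0.0676,   0.035 ,  -0.0001]), 'ee_pos': array([ 0.2044, -0.5637,  0.4038]), 'ee_rot': array([[-0.9401, -0.0004,  0.3409],
       [-0.3409,  0.0018, -0.9401],
       [-0.0002, -1.    , -0.0018]]), 'ft_force': array([0.6017, 0.4007, 0.1467]), 'wrist_torque': array([ 0.0128, -0.0127, -0.0481]), 'width': 0.0878757129550065}
scene 45.72582725551818 274.3038083356527 208.403926269008 [[-0.7975 -0.6032 -0.013   0.3272]
 [-0.3157  0.4356 -0.843   0.3215]
 [ 0.5142 -0.6681 -0.5378  0.4558]
 [ 0.      0.      0.      1.    ]] f 498.0387121388594
top 56.40832395481758 290.23487846710645 213.126780308031 [[ 0.0062 -0.9992  0.0403 -0.239 ]
 [-0.9839 -0.0133 -0.1783  0.5583]
 [ 0.1787 -0.0385 -0.9831  0.8083]
 [ 0.      0.      0.      1.    ]] f 391.58004175134835
wrist 65.70646984690485 275.1964568219851 210.7817732865386 [[ 0.3402 -0.9404 -0.0032 -0.598 ]
 [-0.9068 -0.3289  0.2636 -0.0331]
 [-0.2489 -0.0867 -0.9646  0.3917]
 [ 0.      0.      0.      1.    ]] f 325.19226210127806
```

View pics/top0.png

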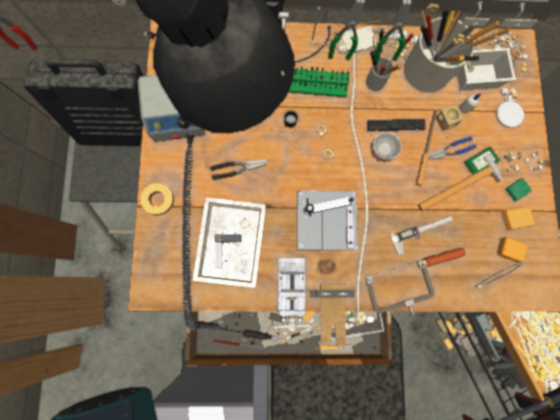

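View pics/scene0.png

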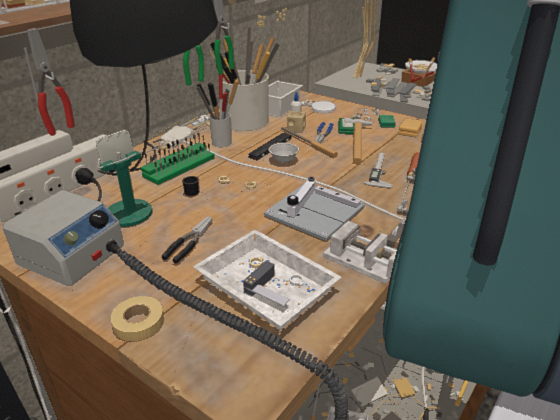

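View pics/wrist0.png

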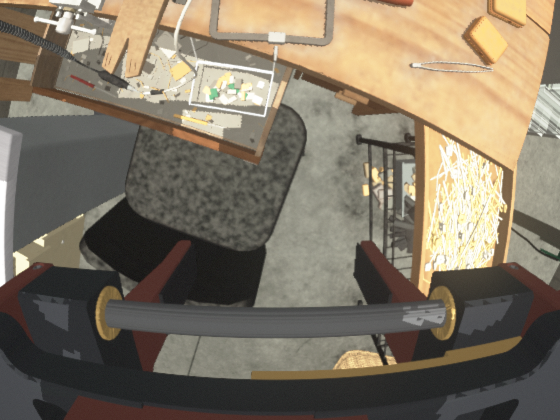

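```bash
python3 - <<'E'
from h import *
import pickle
np.set_printoptions(precision=4,suppress=True)
d=grab('top'); s=grab('scene')
pickle.dump(d,open('top0.pkl','wb'));pickle.dump(s,open('scene0.pkl','wb'))
a=cv2.resize(d['frame'][185:305,185:365],None,fx=4.4,fy=4.4,interpolation=cv2.INTER_CUBIC)
b=cv2.resize(s['frame'][170:330,190:410],None,fx=3.6,fy=3.6,interpolation=cv2.INTER_CUBIC)
cv2.imwrite('pics/topz.png',a[:,:,::-1]);cv2.imwrite('pics/scenez.png',b[:,:,::-1])
res={}
for cam,p in (('top',d),('scene',s)):
  for q in ('square','jig','rail','fence','steel_tray','silver_ring','gold_ring','pliers_flat'):
    r=silhouettes(p,q)
    res[cam,q]=r
    print(cam,q,[(round(x['confidence'],2),np.round(x['point'],1),x['region'].sum()) for x in r[:2]])
pickle.dump(res,open('sil.pkl','wb'))
E
```

```text
top square [(0.82, array([223.3, 242.7]), np.int64(377)), (0.47, array([324.6, 219.6]), np.int64(3304))]
top jig []
top rail [(0.65, array([350.6, 229.4]), np.int64(283))]
top fence [(0.9, array([332. , 205.9]), np.int64(403))]
top steel_tray [(0.71, array([228.1, 242.2]), np.int64(4897))]
top silver_ring []
top gold_ring []
top pliers_flat [(0.9, array([235. , 166.2]), np.int64(338))]
scene square [(0.6, array([262.8, 280.5]), np.int64(944))]
scene jig []
scene rail [(0.81, array([337.7, 197.2]), np.int64(356))]
scene fence [(0.84, array([301.8, 197.9]), np.int64(554))]
scene steel_tray [(0.87, array([273.3, 277.6]), np.int64(6557))]
scene silver_ring [(0.39, array([295. , 276.7]), np.int64(87))]
scene gold_ring [(0.4, array([257.2, 257. ]), np.int64(91)), (0.18, array([277.1, 280.5]), np.int64(6244))]
scene pliers_flat [(0.72, array([191.2, 242.6]), np.int64(627))]
```

View pics/topz.png

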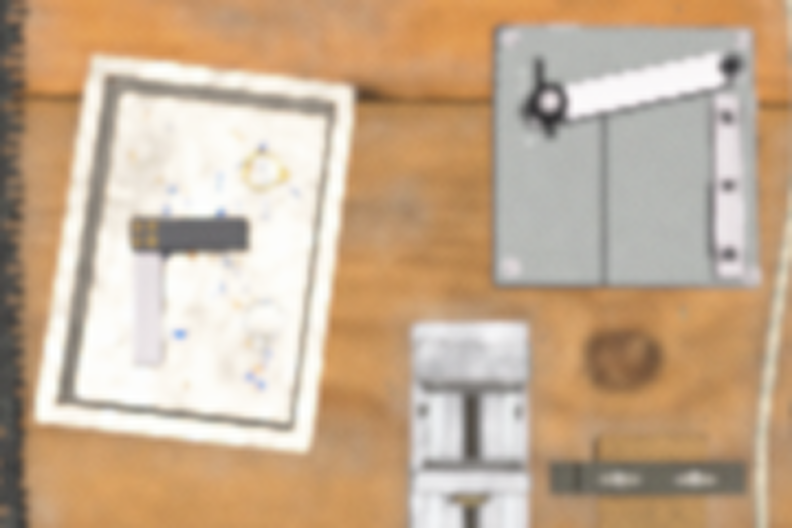

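View pics/scenez.png

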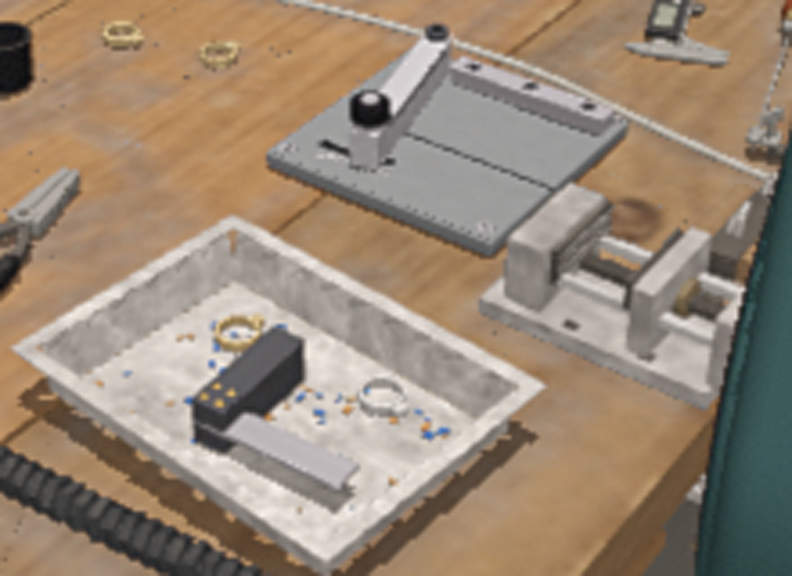

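```bash
python3 - <<'E'
from h import *
import pickle
np.set_printoptions(precision=4,suppress=True)
d=pickle.load(open('top0.pkl','rb'))
def z2p(p): return (np.array(p,float)+0.5)/4.4-0.5+[185,185]
def w(n,p,z): print(n,unproj(d,z2p(p),z)[:,:3].tolist())
w('stock top corners TL TR BR BL',[(131,218),(247,218),(247,250),(131,252)],0.026)
w('blade tip L R',[(134,366),(160,366)],0.0155)
w('tray rim',[(95,57),(355,88),(308,452),(36,420)],0.027)
w('gold,silver',[(264,170),(265,318)],0.005)
w('plate corners TL TR BR BL',[(495,26),(750,28),(757,285),(497,285)],0.010)
w('rail top: near end L,R; far end L,R',[(718,277),(741,277),(716,95),(737,95)],0.021)
w('rail screws',[(727,117),(727,185),(728,254)],0.021)
w('fence pivot, knob',[(731,65)],0.032);w('knob',[(547,102)],0.047)
E
```

```text
stock top corners TL TR BR BL [[0.5156891703569509, -0.06483824917086325, 0.026000000000000023], [0.51635473463497, -0.12365670353872246, 0.026000000000000023], [0.49996635282235397, -0.12412685650111019, 0.026000000000000023], [0.49832946081450524, -0.0655425048700859, 0.026000000000000023]]
blade tip L R [[0.44142824282162113, -0.06779742834694175, 0.015499999999999958], [0.44153138481651366, -0.08091324195857946, 0.015499999999999958]]
tray rim [[0.5990781178391757, -0.043119977784928015, 0.027000000000000024], [0.5846688408240135, -0.1775396328915832, 0.027000000000000024], [0.39915367493512854, -0.15739963742519938, 0.027000000000000024], [0.4139877989803296, -0.022190965144491148, 0.027000000000000024]]
gold,silver [[0.5444790015755786, -0.12999446583502194, 0.0050000000000000044], [0.4669982200945411, -0.13259777835334582, 0.0050000000000000044]]
plate corners TL TR BR BL [[0.6229593173742989, -0.2510829636872957, 0.010000000000000009], [0.62404400126205, -0.38818708198573065, 0.010000000000000009], [0.4861327994718442, -0.388624520682478, 0.010000000000000009], [0.48480744077746435, -0.2525491130004806, 0.010000000000000009]]
rail top: near end L,R; far end L,R [[0.48908068477428074, -0.36612466754085193, 0.02100000000000002], [0.48919937672809644, -0.3780812974800827, 0.02100000000000002], [0.5848692316631421, -0.3669993426766123, 0.02100000000000002], [0.585027981513021, -0.37812689270021893, 0.02100000000000002]]
rail screws [[0.5731725655739303, -0.3725777450258485, 0.02100000000000002], [0.5371072734638095, -0.3718156604595815, 0.02100000000000002], [0.5010410984829068, -0.37157450206702297, 0.02100000000000002]]
fence pivot, knob [[0.5987090855934742, -0.37311352424657535, 0.03200000000000003]]
knob [[0.5747490924087914, -0.275561455597999, 0.04700000000000004]]
```

```bash
cat >> h.py <<'E'
from scipy.spatial.transform import Rotation as Ro
def plan(R,p,Rt,pt,n,claw):
    """rows from (R,p) to (Rt,pt)"""
    rv=Ro.from_matrix(R.T@Rt).as_rotvec()/n
    rows=[];pc=np.array(p,float);Rc=np.array(R)
    for i in range(n):
        tgt=p+(pt-p)*(i+1)/n
        dl=np.round(Rc.T@(tgt-pc),4); rd=np.round(np.degrees(rv),2)
        rows.append([*dl.tolist(),*rd.tolist(),claw]); pc=pc+Rc@dl; Rc=Rc@Ro.from_rotvec(np.radians(rd)).as_matrix()
    for k in range(0,n,5): print(rows[k:k+5])
    return Rc,pc
def down(yaw):  # tool z (jaw) at world yaw, tool y down
    z=np.array([np.cos(yaw),np.sin(yaw),0]);y=np.array([0,0,-1.]);return np.c_[np.cross(y,z),y,z]
E
python3 - <<'E'
from h import *
s=manip.observe()
d=vision.grab_frame('wrist');V=np.array(d['view'])
c=-V[:3,:3].T@V[:3,3]; print('cam in tool',s['ee_rot'].T@(c-s['ee_pos']), s['ee_rot'].T@V[:3,:3].T)
plan(s['ee_rot'],s['ee_pos'],down(0),np.array([0.507,-0.095,0.34]),15,0)
E
```

```text
cam in tool [-0.07086485  0.01927369 -0.00035377] [[ 7.58436953e-04  9.64584772e-01  2.63771952e-01]
 [ 1.63846618e-03 -2.63772873e-01  9.64583427e-01]
 [ 9.99998370e-01 -2.99394293e-04 -1.78049462e-03]]
[[-0.0296, 0.0043, -0.0225, 0.0, -4.67, -0.0, 0], [-0.0314, 0.0043, -0.0201, 0.0, -4.67, -0.0, 0], [-0.0328, 0.0043, -0.0174, 0.0, -4.67, -0.0, 0], [-0.0342, 0.0043, -0.0147, 0.0, -4.67, -0.0, 0], [-0.0353, 0.0044, -0.0118, 0.0, -4.67, -0.0, 0]]
[[-0.0361, 0.0043, -0.009, 0.0, -4.67, -0.0, 0], [-0.0367, 0.0043, -0.0059, 0.0, -4.67, -0.0, 0], [-0.0371, 0.0043, -0.003, 0.0, -4.67, -0.0, 0], [-0.0372, 0.0043, 0.0001, 0.0, -4.67, -0.0, 0], [-0.0371, 0.0043, 0.0031, 0.0, -4.67, -0.0, 0]]
[[-0.0367, 0.0043, 0.0061, 0.0, -4.67, -0.0, 0], [-0.0361, 0.0043, 0.0091, 0.0, -4.67, -0.0, 0], [-0.0352, 0.0043, 0.012, 0.0, -4.67, -0.0, 0], [-0.0342, 0.0043, 0.0148, 0.0, -4.67, -0.0, 0], [-0.0328, 0.0044, 0.0175, 0.0, -4.67, -0.0, 0]]
```

Request:
step_arm:
  steps:
    - [[-0.0296,0.0043,-0.0225,0.0,-4.67,0,0],[-0.0314,0.0043,-0.0201,0.0,-4.67,0,0],[-0.0328,0.0043,-0.0174,0.0,-4.67,0,0],[-0.0342,0.0043,-0.0147,0.0,-4.67,0,0],[-0.0353,0.0044,-0.0118,0.0,-4.67,0,0]]

```text
clock: 1.52
ee_pos: [0.3058, -0.4063, 0.383]
ee_rot: [[-0.726, 0.0, 0.688], [-0.688, -0.0, -0.726], [-0.0, -1.0, 0.0]]
ft_force: [1.0, 0.5, -0.6]
width: 0.0583
```

Request:
step_arm:
  steps:
    - [[-0.0361,0.0043,-0.009,0.0,-4.67,0,0],[-0.0367,0.0043,-0.0059,0.0,-4.67,0,0],[-0.0371,0.0043,-0.003,0.0,-4.67,0,0],[-0.0372,0.0043,0.0001,0.0,-4.67,0,0],[-0.0371,0.0043,0.0031,0.0,-4.67,0,0]]

```text
clock: 1.93
ee_pos: [0.4068, -0.2498, 0.3616]
ee_rot: [[-0.393, 0.0, 0.919], [-0.919, -0.0, -0.393], [0.0, -1.0, 0.001]]
ft_force: [1.1, -0.7, -0.5]
width: 0.044
```

Request:
step_arm:
  steps:
    - [[-0.0367,0.0043,0.0061,0.0,-4.67,0,0],[-0.0361,0.0043,0.0091,0.0,-4.67,0,0],[-0.0352,0.0043,0.012,0.0,-4.67,0,0],[-0.0342,0.0043,0.0148,0.0,-4.67,0,0],[-0.0328,0.0044,0.0175,0.0,-4.67,0,0]]

```text
clock: 2.35
ee_pos: [0.5078, -0.0932, 0.34]
ee_rot: [[0.004, 0.001, 1.0], [-1.0, -0.0, 0.004], [0.0, -1.0, 0.001]]
ft_force: [0.7, -0.1, -0.7]
width: 0.0436
```

```bash
python3 - <<'E'
from h import *
import pickle
np.set_printoptions(precision=4,suppress=True)
d=grab('wrist','w1'); pickle.dump(d,open('w1.pkl','wb'))
s=manip.observe(); print(s['clock'],s['ee_pos'],s['ee_rot'],s['ft_force'],s['width'],s['joint_positions'])
E
```

```text
2.4 [ 0.5104 -0.0889  0.3395] [[ 0.0101  0.0029  0.9999]
 [-0.9999  0.0034  0.0101]
 [-0.0034 -1.      0.0029]] [2.8406 3.9933 0.6837] 0.04450768231397529 [-0.3075  0.314   1.7647  0.0048  1.0612 -0.3199]
```

View pics/w1.png

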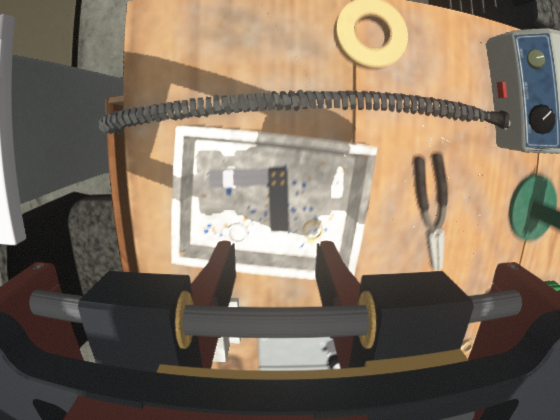

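```bash
cat >> h.py <<'E'
def unfish(d,px,z):
    px=np.atleast_2d(np.array(px,float)); V=np.array(d['view']);R=V[:3,:3];t=V[:3,3]
    v=px-[d['cx'],d['cy']]; r=np.linalg.norm(v,axis=1); th=r/f(d)
    k=np.where(r>1e-9,np.sin(th)/np.maximum(r,1e-9),1/f(d))
    ray=np.c_[v*k[:,None],np.cos(th)]@R; o=-R.T@t
    return o+ray*((z-o[2])/ray[:,2])[:,None]
def ortho(d,z,x0,x1,y0,y1,res,fish=True):
    """top-down map of plane z: image up=+x, left=+y (res m/px)"""
    xs=np.arange(x1,x0,-res); ys=np.arange(y1,y0,-res)
    X,Y=np.meshgrid(xs,ys,indexing='ij'); P=np.c_[X.ravel(),Y.ravel(),np.full(X.size,z)]
    V=np.array(d['view']); c=P@V[:3,:3].T+V[:3,3]
    if fish:
        rr=np.hypot(c[:,0],c[:,1]); th=np.arctan2(rr,c[:,2]); uv=c[:,:2]/np.maximum(rr,1e-12)[:,None]*(th*f(d))[:,None]
    else: uv=c[:,:2]/c[:,2:]*f(d)
    uv=(uv+[d['cx'],d['cy']]).astype(np.float32)
    return cv2.remap(d['frame'],uv[:,0].reshape(X.shape),uv[:,1].reshape(X.shape),cv2.INTER_CUBIC)
E
python3 - <<'E'
from h import *
import pickle
np.set_printoptions(precision=4,suppress=True)
d=grab('wrist','w2'); pickle.dump(d,open('w2.pkl','wb'))
s=manip.observe(); print(s['clock'],s['ee_pos'],s['ee_rot'],s['ft_force'],s['width'])
t=pickle.load(open('top0.pkl','rb'))
for n,im in (('w',ortho(d,0.026,0.43,0.55,-0.15,-0.03,0.0003)),('t',ortho(t,0.026,0.43,0.55,-0.15,-0.03,0.0003,False))):
    cv2.imwrite('pics/o2%s.png'%n,im[:,:,::-1])
a=np.hstack([cv2.imread('pics/o2w.png'),cv2.imread('pics/o2t.png')]); cv2.imwrite('pics/o2.png',a)
E
```

```text
2.45 [ 0.509  -0.0912  0.3396] [[ 0.0065  0.0011  1.    ]
 [-1.      0.0015  0.0065]
 [-0.0015 -1.      0.0011]] [-0.3463  0.9736 -0.0323] 0.04387802338583839
```

View pics/o2.png

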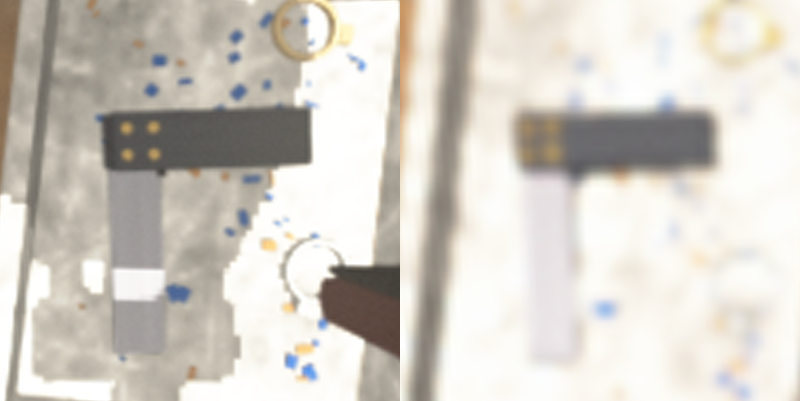

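Request:
step_arm:
  steps:
    - [[0,0.012,0,0,0,0,0],[0,0.012,0,0,0,0,0],[0,0.01,0,0,0,0,0],[0,0,0,0,0,0,0],[0,0,0,0,0,0,0]]

```text
clock: 2.87
ee_pos: [0.5065, -0.0955, 0.3056]
ee_rot: [[-0.002, -0.001, 1.0], [-1.0, 0.0, -0.002], [-0.0, -1.0, -0.001]]
ft_force: [1.5, -0.1, 0.6]
width: 0.0438
```

```bash
python3 - <<'E'
from h import *
import pickle
np.set_printoptions(precision=4,suppress=True)
d=grab('wrist','w3'); pickle.dump(d,open('w3.pkl','wb'))
s=manip.observe(); print(s['clock'],s['ee_pos'],s['ee_rot'],s['ft_force'],s['width'])
t=pickle.load(open('top0.pkl','rb'))
im=ortho(d,0.026,0.43,0.55,-0.15,-0.03,0.0003)
im2=ortho(d,0.0155,0.43,0.55,-0.15,-0.03,0.0003)
cv2.imwrite('pics/o3.png',np.hstack([im,im2])[:,:,::-1])
g=cv2.cvtColor(im,cv2.COLOR_RGB2GRAY); m=(g<95).astype(np.uint8); m[:90]=0;m[185:]=0;m[:,:80]=0;m[:,340:]=0
m=cv2.morphologyEx(m,cv2.MORPH_OPEN,np.ones((9,9)))
n,l,st,c=cv2.connectedComponentsWithStats(m); k=1+st[1:,4].argmax(); 
r=cv2.minAreaRect(np.argwhere(l==k)[:,::-1].astype(np.float32)); print(r, 0.55-0.0003*r[0][1], -0.03-0.0003*r[0][0], np.array(r[1])*.3)
E
```

```text
2.9167 [ 0.5068 -0.0956  0.3061] [[-0.0014 -0.0003  1.    ]
 [-1.      0.0001 -0.0014]
 [-0.0001 -1.     -0.0003]] [ 0.6338 -0.0966  0.2191] 0.043979169398023744
((206.3927459716797, 139.2648468017578), (56.83464431762695, 204.9799346923828), 88.23760986328125) 0.5082205459594727 -0.0919178237915039 [17.0504 61.494 ]
```

View pics/o3.png

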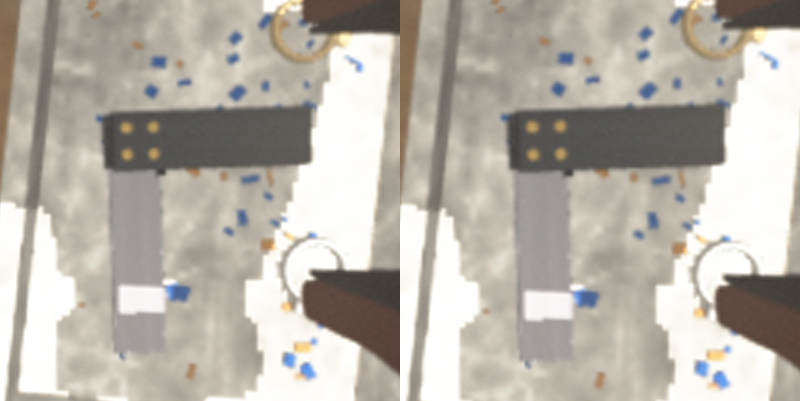

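Request:
step_arm:
  steps:
    - [[-0.001,0.02,0.0012,0,-1.7,0,0],[0,0.025,0,0,0,0,0],[0,0.025,0,0,0,0,0],[0,0.02,0,0,0,0,0],[0,0.013,0,0,0,0,0]]

```text
clock: 3.33
ee_pos: [0.5079, -0.0944, 0.2019]
ee_rot: [[0.028, -0.001, 1.0], [-1.0, 0.0, 0.028], [-0.0, -1.0, -0.001]]
ft_force: [-0.3, -0.8, -0.4]
width: 0.0436
```

Request:
step_arm:
  steps:
    - [[0,0.006,0,0,0,0,0],[0,0,0,0,0,0,0],[0,0,0,0,0,0,0],[0,0,0,0,0,0,0],[0,0,0,0,0,0,0]]

```text
clock: 3.75
ee_pos: [0.5087, -0.0942, 0.1981]
ee_rot: [[0.029, 0.002, 1.0], [-1.0, -0.001, 0.029], [0.001, -1.0, 0.002]]
ft_force: [-0.3, -0.7, 0.7]
width: 0.0441
```

```bash
python3 - <<'E'
from h import *
import pickle
np.set_printoptions(precision=4,suppress=True)
d=grab('wrist','w4'); e=grab('scene')
s=manip.observe(); print(s['clock'],s['ee_pos'],s['ee_rot'],s['ft_force'],s['width'])
a=cv2.resize(d['frame'][150:350,160:400],(720,600))
cv2.imwrite('pics/w4.png',a[:,:,::-1])
b=cv2.resize(e['frame'][130:330,160:440],(770,550));cv2.imwrite('pics/s4.png',b[:,:,::-1])
E
```

```text
3.85 [ 0.5085 -0.0941  0.1978] [[ 0.0292  0.0016  0.9996]
 [-0.9996 -0.0004  0.0292]
 [ 0.0005 -1.      0.0016]] [-0.5703 -0.5231  0.8856] 0.04424750403121058
```

View pics/w4.png

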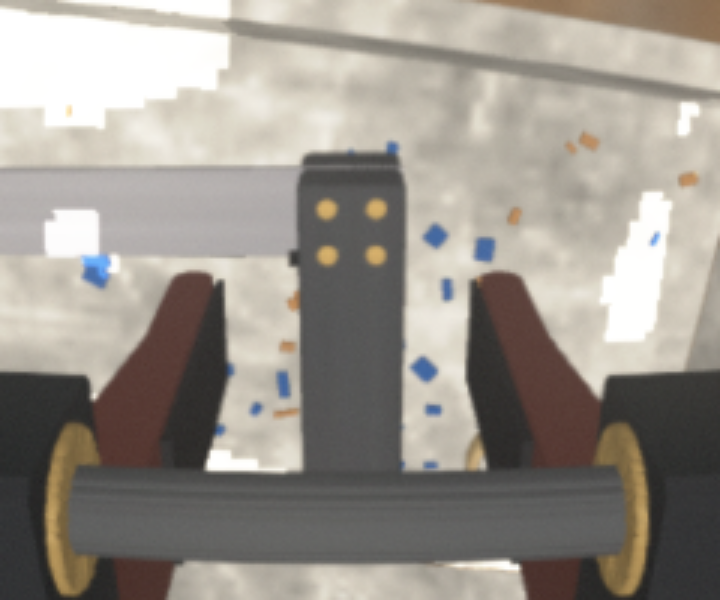

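View pics/s4.png

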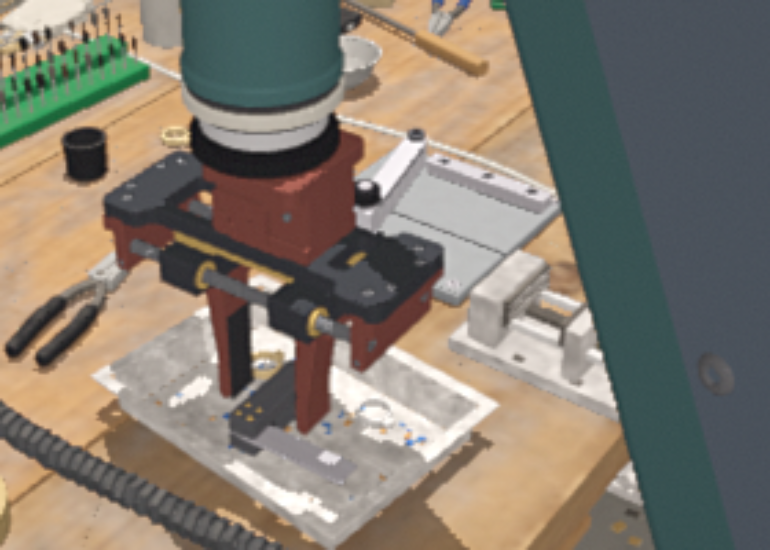

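Request:
step_arm:
  steps:
    - [[0,0.0008,0,0,0,0,0],[0,0,0,0,0,0,-1],[0,0,0,0,0,0,-1],[0,0,0,0,0,0,-1],[0,0,0,0,0,0,-1]]

```text
clock: 4.27
ee_pos: [0.5082, -0.094, 0.1962]
ee_rot: [[0.029, 0.0, 1.0], [-1.0, 0.0, 0.029], [-0.0, -1.0, 0.0]]
ft_force: [2.0, 0.6, 1.7]
width: 0.0207
```

Request:
step_arm:
  steps:
    - [[0,0,0,0,0,0,-1],[0,0,0,0,0,0,-1],[0,-0.003,0,0,0,0,-1],[0,-0.006,0,0,0,0,-1],[0,-0.012,0,0,0,0,-1]]

```text
clock: 4.68
ee_pos: [0.5071, -0.0937, 0.2165]
ee_rot: [[0.029, -0.004, 1.0], [-1.0, 0.001, 0.029], [-0.001, -1.0, -0.003]]
ft_force: [-0.0, 0.2, -1.2]
width: 0.0177
```

Request:
step_arm:
  steps:
    - [[0,-0.016,0,0,0,0,-1],[0,-0.02,0,0,0,0,-1],[0,-0.02,0,0,0,0,-1],[0,-0.01,0,0,0,0,-1],[0,0,0,0,0,0,-1]]

```text
clock: 5.1
ee_pos: [0.5088, -0.0942, 0.2854]
ee_rot: [[0.029, 0.004, 1.0], [-1.0, -0.001, 0.029], [0.001, -1.0, 0.004]]
ft_force: [0.3, 0.6, -2.3]
width: 0.0177
```

```bash
python3 - <<'E'
from h import *
import pickle
np.set_printoptions(precision=4,suppress=True)
d=grab('wrist','w5'); e=grab('scene');t=grab('top');pickle.dump((d,e,t),open('p5.pkl','wb'))
s=manip.observe(); print(s['clock'],s['ee_pos'],s['ee_rot'],s['ft_force'],s['width'])
a=cv2.resize(d['frame'][150:350,160:400],(720,600))
cv2.imwrite('pics/w5.png',a[:,:,::-1])
b=cv2.resize(e['frame'][130:330,160:440],(770,550));cv2.imwrite('pics/s5.png',b[:,:,::-1])
E
```

```text
5.25 [ 0.5076 -0.0938  0.2825] [[ 0.0293 -0.0012  0.9996]
 [-0.9996  0.0005  0.0293]
 [-0.0005 -1.     -0.0012]] [ 0.7756  0.4304 -3.7136] 0.017891499315152524
```

View pics/w5.png

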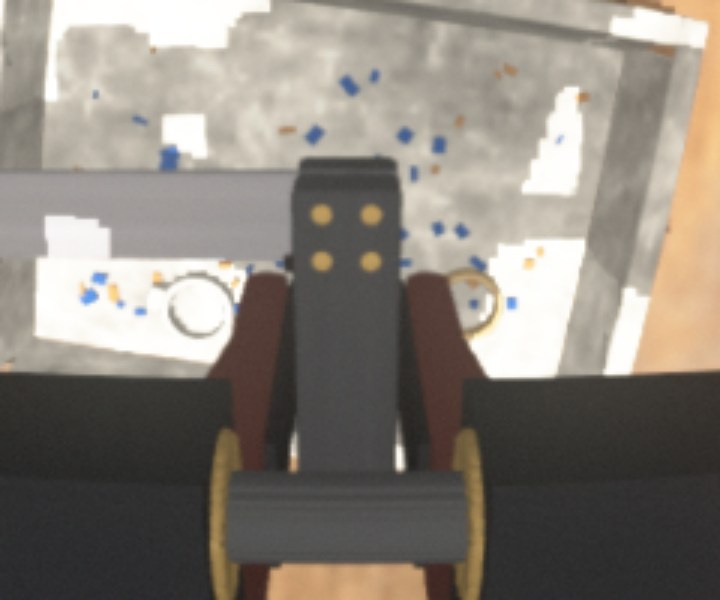

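View pics/s5.png

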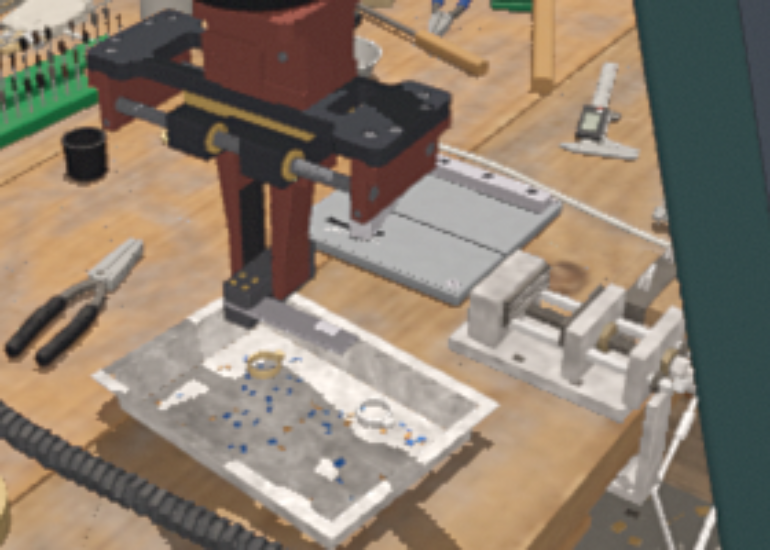

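```bash
python3 - <<'E'
from h import *
s=manip.observe()
plan(down(0.0293),np.array([0.508,-0.094,0.283]),down(-1.566),np.array([0.530,-0.343,0.300]),15,-1)
E
```

```text
[[0.0166, -0.0011, 0.001, 0.0, 6.09, 0.0, -1], [0.0165, -0.0012, 0.0027, 0.0, 6.09, 0.0, -1], [0.016, -0.0011, 0.0045, 0.0, 6.09, 0.0, -1], [0.0155, -0.0011, 0.0061, 0.0, 6.09, 0.0, -1], [0.0148, -0.0012, 0.0078, 0.0, 6.09, 0.0, -1]]
[[0.0138, -0.0011, 0.0093, 0.0, 6.09, 0.0, -1], [0.0128, -0.0011, 0.0107, 0.0, 6.09, 0.0, -1], [0.0116, -0.0012, 0.0119, 0.0, 6.09, 0.0, -1], [0.0102, -0.0011, 0.0132, 0.0, 6.09, 0.0, -1], [0.0088, -0.0011, 0.0142, 0.0, 6.09, 0.0, -1]]
[[0.0072, -0.0012, 0.015, 0.0, 6.09, 0.0, -1], [0.0056, -0.0011, 0.0157, 0.0, 6.09, 0.0, -1], [0.004, -0.0011, 0.0162, 0.0, 6.09, 0.0, -1], [0.0021, -0.0012, 0.0165, 0.0, 6.09, 0.0, -1], [0.0004, -0.0011, 0.0167, 0.0, 6.09, 0.0, -1]]
```

Request:
step_arm:
  steps:
    - [[0.0166,-0.0011,0.001,0.0,6.09,0.0,-1],[0.0165,-0.0012,0.0027,0.0,6.09,0.0,-1],[0.016,-0.0011,0.0045,0.0,6.09,0.0,-1],[0.0155,-0.0011,0.0061,0.0,6.09,0.0,-1],[0.0148,-0.0012,0.0078,0.0,6.09,0.0,-1]]

```text
clock: 5.67
ee_pos: [0.5149, -0.1775, 0.2872]
ee_rot: [[-0.486, -0.003, 0.874], [-0.874, 0.002, -0.486], [0.0, -1.0, -0.003]]
ft_force: [0.6, -0.5, -2.6]
width: 0.0178
```

Request:
step_arm:
  steps:
    - [[0.0138,-0.0011,0.0093,0.0,6.09,0.0,-1],[0.0128,-0.0011,0.0107,0.0,6.09,0.0,-1],[0.0116,-0.0012,0.0119,0.0,6.09,0.0,-1],[0.0102,-0.0011,0.0132,0.0,6.09,0.0,-1],[0.0088,-0.0011,0.0142,0.0,6.09,0.0,-1]]

```text
clock: 6.08
ee_pos: [0.5223, -0.2605, 0.2926]
ee_rot: [[-0.862, -0.003, 0.507], [-0.507, 0.002, -0.862], [0.001, -1.0, -0.003]]
ft_force: [0.4, -0.2, -2.5]
width: 0.0178
```

Request:
step_arm:
  steps:
    - [[0.0072,-0.0012,0.015,0.0,6.09,0.0,-1],[0.0056,-0.0011,0.0157,0.0,6.09,0.0,-1],[0.004,-0.0011,0.0162,0.0,6.09,0.0,-1],[0.0021,-0.0012,0.0165,0.0,6.09,0.0,-1],[0.0004,-0.0011,0.0167,0.0,6.09,0.0,-1]]

```text
clock: 6.5
ee_pos: [0.5296, -0.3435, 0.2981]
ee_rot: [[-1.0, -0.003, 0.0], [-0.0, 0.002, -1.0], [0.003, -1.0, -0.002]]
ft_force: [-0.2, 0.2, -2.6]
width: 0.0179
```

Request:
step_arm:
  steps:
    - [[0,0,0,0,0,0,-1],[0,0,0,0,0,0,-1],[0,0,0,0,0,0,-1],[0,0,0,0,0,0,-1],[0,0,0,0,0,0,-1]]

```text
clock: 6.92
ee_pos: [0.53, -0.342, 0.2996]
ee_rot: [[-1.0, -0.001, 0.007], [-0.007, 0.001, -1.0], [0.001, -1.0, -0.001]]
ft_force: [0.3, 0.3, -2.1]
width: 0.0175
```

```bash
python3 - <<'E'
from h import *
import pickle
np.set_printoptions(precision=4,suppress=True)
d=grab('wrist','w6');pickle.dump(d,open('w6.pkl','wb'))
s=manip.observe(); print(s['clock'],s['ee_pos'],s['ee_rot'],s['ft_force'],s['width'])
im=ortho(d,0.010,0.47,0.64,-0.40,-0.24,0.0003)
cv2.imwrite('pics/o6.png',im[:,:,::-1]); print(im.shape)
E
```

```text
6.9667 [ 0.5301 -0.3421  0.2998] [[-1.     -0.0007  0.0073]
 [-0.0073  0.0008 -1.    ]
 [ 0.0007 -1.     -0.0008]] [ 0.2759 -0.3844 -2.2177] 0.017684901522957854
(567, 534, 3)
```

View pics/w6.png

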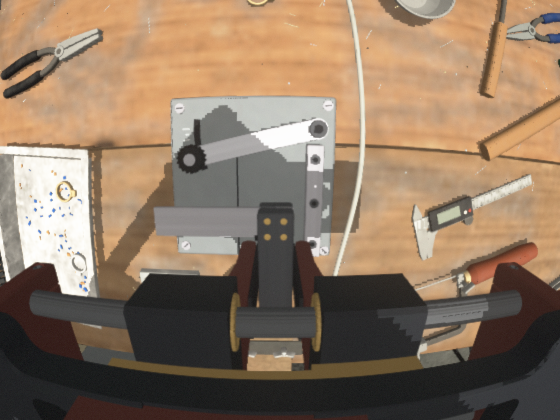

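View pics/o6.png

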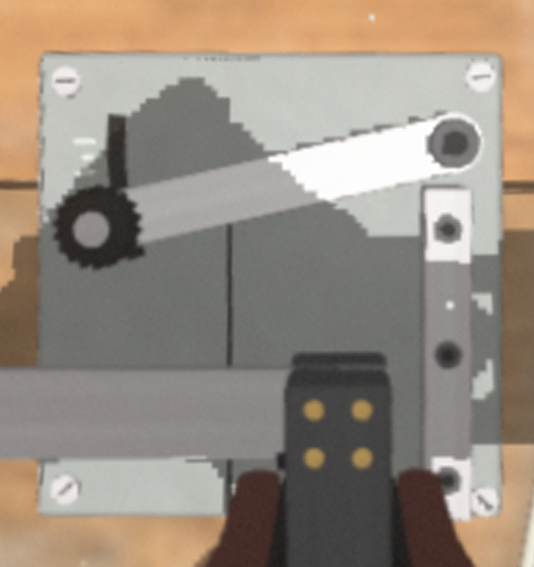

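```bash
cat > edge.py <<'E'
from h import *
import pickle
np.set_printoptions(precision=4,suppress=True)
X0,X1,Y0,Y1,RS=0.47,0.64,-0.40,-0.24,0.0003
def edge(im,axis,lo,hi,c,w=12,pol=None):
    """axis 'v': near-vertical edge near col c, rows lo..hi; returns fit world line"""
    g=cv2.GaussianBlur(cv2.cvtColor(im,cv2.COLOR_RGB2GRAY),(0,0),1.5).astype(float)
    if axis=='h': g=g.T
    pts=[]
    for r in range(lo,hi,3):
        gr=np.gradient(g[r,c-w:c+w+1])
        a=np.abs(gr) if pol is None else np.clip(gr*pol,0,None)
        a=a*(a>0.5*a.max()); pts.append((r,c-w+(a*np.arange(2*w+1)).sum()/a.sum()))
    pts=np.array(pts)
    for _ in range(4):
        p=np.polyfit(pts[:,0],pts[:,1],1); e=pts[:,1]-np.polyval(p,pts[:,0]); k=np.abs(e)<max(2*np.median(np.abs(e)),.5); pts=pts[k]
    m=np.array([lo,hi]); v=np.polyval(p,m)
    if axis=='v': W=[(X1-RS*a,Y1-RS*b) for a,b in zip(m,v)]; yaw=(W[0][1]-W[1][1])/(W[0][0]-W[1][0])
    else: W=[(X1-RS*b,Y1-RS*a) for a,b in zip(m,v)]; yaw=-(W[0][0]-W[1][0])/(W[0][1]-W[1][1])
    return np.array(W).round(4).tolist(), round(yaw,4), len(pts), e.std().round(2)
E
python3 - <<'E'
from edge import *
d=pickle.load(open('w6.pkl','rb'));t=pickle.load(open('top0.pkl','rb'))
for n,D,fi in (('w',d,True),('t',t,False)):
    im=ortho(D,0.010,X0,X1,Y0,Y1,RS,fi); i2=ortho(D,0.021,X0,X1,Y0,Y1,RS,fi); i3=ortho(D,0.032,X0,X1,Y0,Y1,RS,fi)
    cv2.imwrite('pics/o21%s.png'%n,np.hstack([i2,i3])[:,:,::-1])
    print(n,'left',edge(im,'v',80,350,40)); print(n,'right',edge(im,'v',80,500,500)); print(n,'top',edge(im,'h',60,480,54)); 
E
python3 -c "
import cv2,numpy as np
a=np.vstack([cv2.imread('pics/o21w.png'),cv2.imread('pics/o21t.png')]);cv2.imwrite('pics/o21.png',cv2.resize(a,(565,600)))"
```

```text
w left ([[0.616, -0.253], [0.535, -0.2518]], np.float64(-0.0147), 35, np.float64(0.33))
w right ([[0.616, -0.3896], [0.49, -0.3892]], np.float64(-0.0029), 60, np.float64(0.38))
w top ([[0.6237, -0.258], [0.6233, -0.384]], np.float64(-0.0029), 98, np.float64(0.59))
t left ([[0.616, -0.2528], [0.535, -0.2522]], np.float64(-0.0078), 47, np.float64(0.47))
t right ([[0.616, -0.3886], [0.49, -0.3891]], np.float64(0.004), 50, np.float64(0.42))
t top ([[0.6232, -0.258], [0.6226, -0.384]], np.float64(-0.0051), 45, np.float64(0.95))
```

View pics/o21w.png

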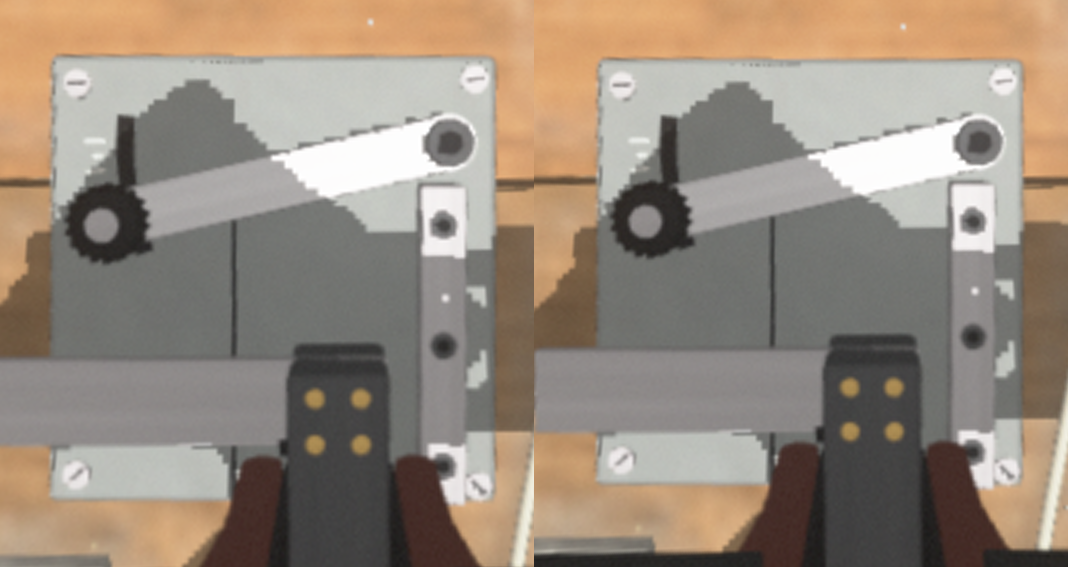

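View pics/o21t.png

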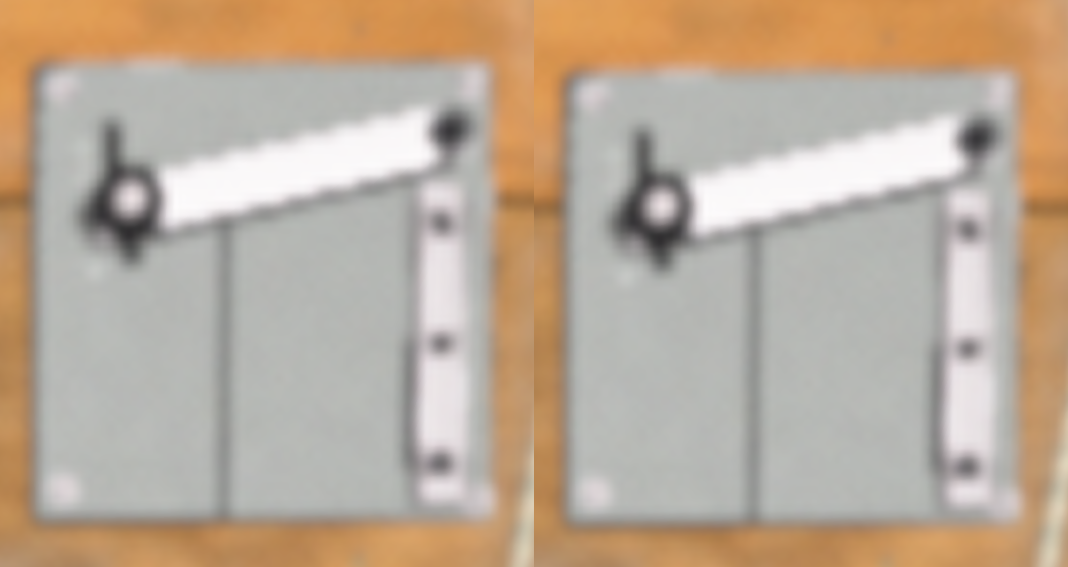

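```bash
python3 - <<'E'
from edge import *
import edge as E
d=pickle.load(open('w6.pkl','rb'))
ims=[]
for z in (0.1185,0.129):
    im=ortho(d,z,X0,X1,Y0,Y1,RS); ims.append(im)
cv2.imwrite('pics/o7.png',np.hstack(ims)[:,:,::-1])
E
```

```text
(no output)
```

View pics/o7.png

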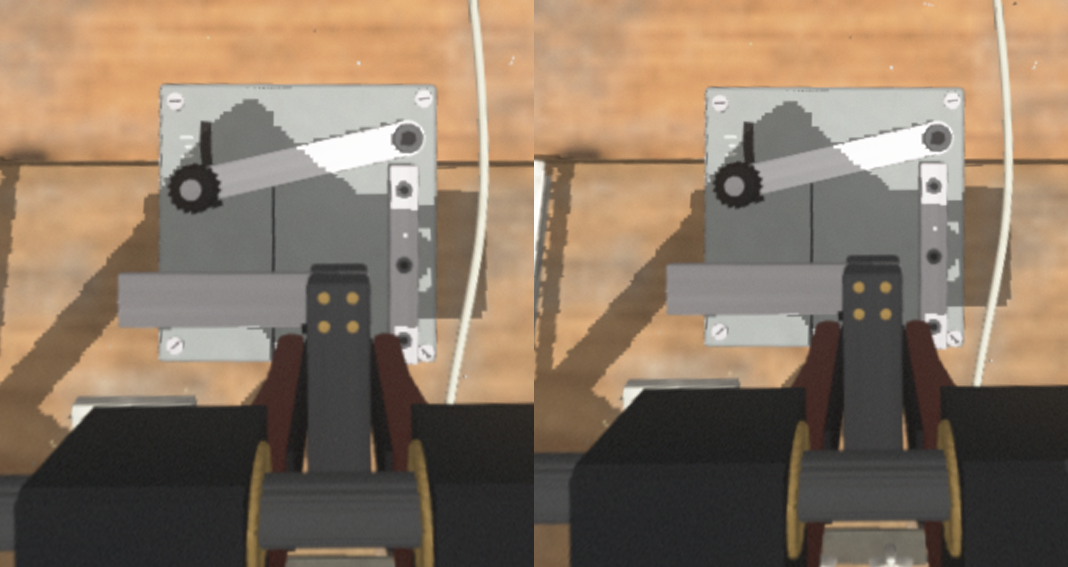

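```bash
python3 - <<'E'
from edge import *
d=pickle.load(open('w6.pkl','rb'))
im=ortho(d,0.1185,X0,X1,Y0,Y1,RS)
print('up',edge(im,'h',130,265,274,7)); print('up',edge(im,'h',180,300,274,6));print('low',edge(im,'h',170,270,327,7))
im=ortho(d,0.129,X0,X1,Y0,Y1,RS)
print('R',edge(im,'v',275,310,368,6)); print('L',edge(im,'v',275,310,310,6));print('R',edge(im,'v',380,440,368,6)); print('L',edge(im,'v',380,440,310,6))
E
```

```text
up ([[0.5579, -0.279], [0.5576, -0.3195]], np.float64(-0.0082), 38, np.float64(0.22))
up ([[0.5576, -0.294], [0.5578, -0.33]], np.float64(0.0039), 37, np.float64(0.15))
low ([[0.5419, -0.291], [0.5418, -0.321]], np.float64(-0.0039), 18, np.float64(0.17))
R ([[0.5575, -0.3504], [0.547, -0.3505]], np.float64(0.0105), 12, np.float64(0.13))
L ([[0.5575, -0.3323], [0.547, -0.3324]], np.float64(0.0009), 12, np.float64(0.17))
R ([[0.526, -0.3502], [0.508, -0.3515]], np.float64(0.0691), 11, np.float64(0.23))
L ([[0.526, -0.3331], [0.508, -0.3316]], np.float64(-0.0844), 20, np.float64(0.74))
```

Request:
step_arm:
  steps:
    - [[0,0.02,0,0,0,0,-1],[0,0.025,0,0,0,0,-1],[0,0.022,0,0,0,0,-1],[0,0.015,0,0,0,0,-1],[0,0.006,0,0,0,0,-1]]

```text
clock: 7.38
ee_pos: [0.5294, -0.3418, 0.2098]
ee_rot: [[-1.0, -0.003, 0.007], [-0.007, 0.003, -1.0], [0.003, -1.0, -0.003]]
ft_force: [-0.2, 0.4, -1.9]
width: 0.0178
```

Request:
step_arm:
  steps:
    - [[0,0.002,0,0,0,0,-1],[0,0.001,0,0,0,0,-1],[0,0,0,0,0,0,-1],[0,0.001,0,0,0,0,-1],[0,0,0,0,0,0,-1]]

```text
clock: 7.8
ee_pos: [0.5306, -0.3433, 0.2091]
ee_rot: [[-1.0, 0.001, 0.006], [-0.006, -0.001, -1.0], [-0.001, -1.0, 0.001]]
ft_force: [0.0, -0.7, -1.7]
width: 0.0178
```

```bash
python3 - <<'E'
from h import *
import pickle
np.set_printoptions(precision=4,suppress=True)
d=grab('wrist','w8');e=grab('scene')
s=manip.observe(); print(s['clock'],s['ee_pos'],s['ee_rot'],s['ft_force'],s['wrist_torque'],s['width'])
b=cv2.resize(e['frame'][130:280,240:440],(800,600),interpolation=cv2.INTER_CUBIC);cv2.imwrite('pics/s8.png',b[:,:,::-1])
E
```

```text
7.9 [ 0.5304 -0.3432  0.2089] [[-1.      0.0009  0.0057]
 [-0.0057 -0.0007 -1.    ]
 [-0.0009 -1.      0.0007]] [-0.3598  0.3556 -1.8746] [ 0.0134  0.0061 -0.0726] 0.01758182953600563
```

View pics/w8.png

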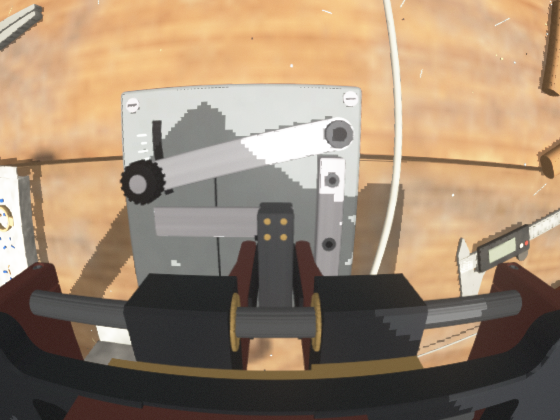

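View pics/s8.png

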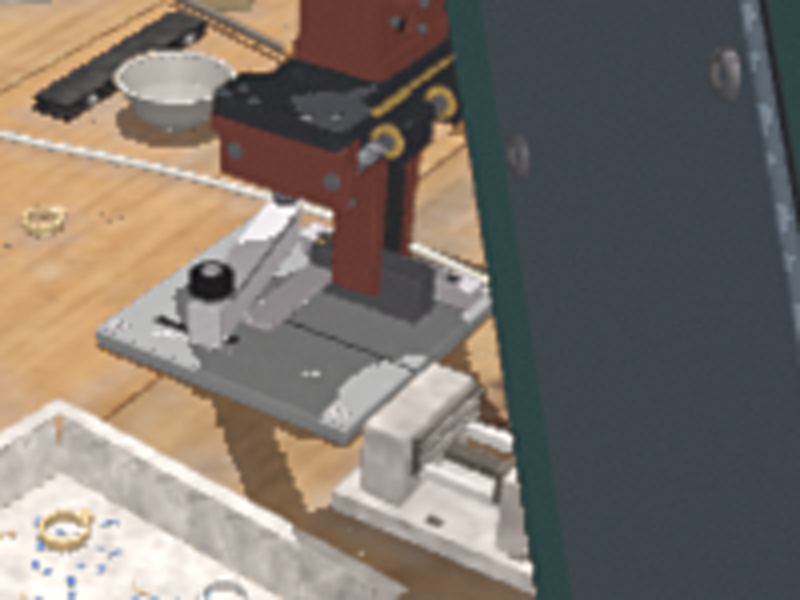

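Request:
step_arm:
  steps:
    - [[0,0.001,0,0,0,0,-1],[0,0.001,0,0,0,0,-1],[0,0,0,0,0,0,-1],[0,0,0,0,0,0,-1],[0,0,0,0,0,0,-1]]

```text
clock: 8.32
ee_pos: [0.5301, -0.343, 0.2061]
ee_rot: [[-1.0, -0.0, 0.006], [-0.006, 0.0, -1.0], [0.0, -1.0, -0.0]]
ft_force: [-0.3, 0.2, -2.7]
width: 0.0176
```

Request:
step_arm:
  steps:
    - [[0,0.001,0,0,0,0,-1],[0,0.001,0,0,0,0,-1],[0,0,0,0,0,0,-1],[0,0,0,0,0,0,-1],[0,0,0,0,0,0,-1]]

```text
clock: 8.73
ee_pos: [0.5302, -0.3431, 0.2043]
ee_rot: [[-1.0, 0.0, 0.006], [-0.006, -0.0, -1.0], [-0.0, -1.0, 0.0]]
ft_force: [-0.4, 0.2, 0.1]
width: 0.0177
```

Request:
step_arm:
  steps:
    - [[0,0.0005,0,0,0,0,-1],[0,0,0,0,0,0,-1],[0,0,0,0,0,0,-1],[0,0,0,0,0,0,-1],[0,0,0,0,0,0,-1]]

```text
clock: 9.15
ee_pos: [0.5302, -0.3431, 0.2042]
ee_rot: [[-1.0, 0.0, 0.006], [-0.006, -0.0, -1.0], [-0.0, -1.0, 0.0]]
ft_force: [-2.1, 1.3, 6.1]
width: 0.0173
```

```bash
python3 - <<'E'
from h import *
np.set_printoptions(precision=5,suppress=True)
s=manip.observe(); print(s['clock'],s['ee_pos'],s['ee_rot'],s['ft_force'],s['wrist_torque'],s['width'])
E
```

```text
9.15 [ 0.53022 -0.34308  0.20422] [[-0.99998  0.00025  0.00574]
 [-0.00574 -0.00014 -0.99998]
 [-0.00025 -1.       0.00014]] [-2.05528  1.29852  6.05106] [ 0.24104  0.29093 -0.04821] 0.01732785899844915
```

Request:
step_arm:
  steps:
    - [[0,-0.0003,0,0,0.3,0,-1],[0,0,0.002,0,0,0,-1],[0,0,0.004,0,0,0,-1],[0,0,0.004,0,0,0,-1],[0,0,0.001,0,0,0,-1]]

```text
clock: 9.57
ee_pos: [0.5303, -0.3533, 0.2042]
ee_rot: [[-1.0, -0.0, -0.0], [0.0, 0.003, -1.0], [0.0, -1.0, -0.003]]
ft_force: [0.1, 7.1, 7.0]
width: 0.0179
```

Request:
step_arm:
  steps:
    - [[0,0,0.001,0,0,0,-1],[0,0,0.0005,0,0,0,-1],[0,0,0,0,0,0,-1],[0,0,0,0,0,0,-1],[0,0,0,0,0,0,-1]]

```text
clock: 9.98
ee_pos: [0.5303, -0.3543, 0.2042]
ee_rot: [[-1.0, -0.0, -0.0], [0.0, 0.003, -1.0], [0.0, -1.0, -0.003]]
ft_force: [0.5, 6.7, 6.5]
width: 0.0176
```

```bash
cat > st.py <<'E'
from h import *
np.set_printoptions(precision=5,suppress=True)
s=manip.observe(); print(s['clock'],s['ee_pos'],'yaw',s['ee_rot'][0,2],'F',s['ft_force'],'T',s['wrist_torque'],s['width'])
E
python3 st.py
```

```text
9.9833 [ 0.53025 -0.35431  0.20417] yaw -2.8430802896142123e-05 F [0.51278 6.68252 6.53889] T [ 1.28974 -0.00205 -0.01563] 0.017570308161619714
```

Request:
step_arm:
  steps:
    - [[0,-0.0004,0,0,0,0,-1],[0,0,0,0,0,0,-1],[0,0,0,0,0,0,-1],[0,0,0,0,0,0,-1],[0,0,0,0,0,0,-1]]

```text
clock: 10.4
ee_pos: [0.5302, -0.3554, 0.2043]
ee_rot: [[-1.0, -0.0, 0.0], [-0.0, 0.0, -1.0], [0.0, -1.0, -0.0]]
ft_force: [0.1, 3.4, 2.6]
width: 0.018
```

```bash
python3 st.py; python3 - <<'E'
from edge import *
d=grab('wrist','w9');pickle.dump(d,open('w9.pkl','wb'))
cv2.imwrite('pics/w9z.png',cv2.resize(d['frame'][80:300,110:390],(763,600),interpolation=cv2.INTER_CUBIC)[:,:,::-1])
E
```

```text
10.4 [ 0.53019 -0.35544  0.20425] yaw 0.0003787799200711746 F [0.13198 3.40405 2.55003] T [ 0.70644 -0.06941 -0.00695] 0.01799568106709532
```

View pics/w9z.png

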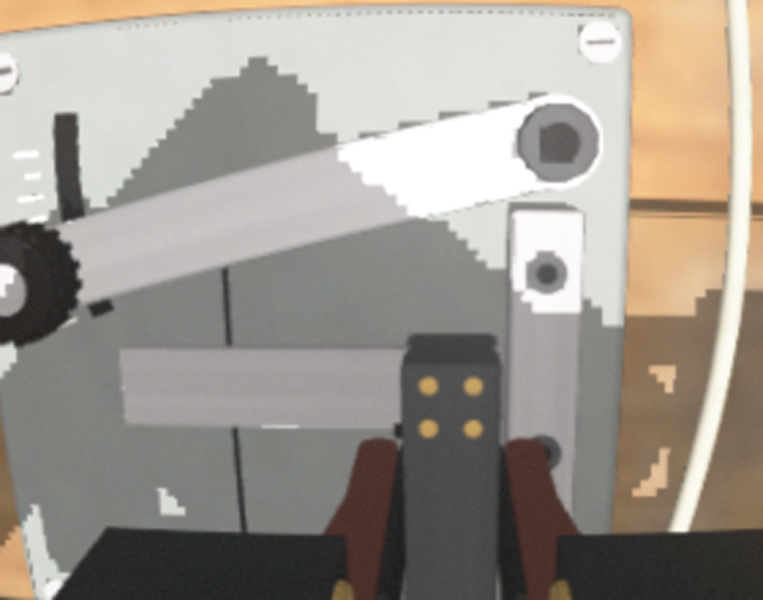

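Request:
step_arm:
  steps:
    - [[0,-0.0002,0.0005,0,0,0,-1],[0,0,0.0005,0,0,0,-1],[0,0,0.0005,0,0,0,-1],[0,0,0,0,0,0,-1],[0,0,0,0,0,0,-1]]

```text
clock: 10.87
ee_pos: [0.5301, -0.3571, 0.2043]
ee_rot: [[-1.0, -0.0, 0.0], [-0.0, 0.0, -1.0], [0.0, -1.0, -0.0]]
ft_force: [0.7, 1.1, -2.4]
width: 0.0175
```

```bash
python3 st.py
```

```text
10.8667 [ 0.53012 -0.35714  0.20431] yaw 0.00038920592018560897 F [ 0.69805  1.14317 -2.37793] T [ 0.35994 -0.0916  -0.02842] 0.017493721466846485
```

Request:
step_arm:
  steps:
    - [[0,0,0.0005,0,0,0,-1],[0,0,0.0005,0,0,0,-1],[0,0,0,0,0,0,-1],[0,0,0,0,0,0,-1],[0,0,0,0,0,0,-1]]

```text
clock: 11.28
ee_pos: [0.5302, -0.3574, 0.2043]
ee_rot: [[-1.0, -0.0, 0.0], [-0.0, 0.001, -1.0], [0.0, -1.0, -0.001]]
ft_force: [2.1, 4.4, -1.2]
width: 0.0177
```

```bash
python3 st.py
```

```text
11.2833 [ 0.53017 -0.35742  0.20433] yaw 0.00039343575229405054 F [ 2.10923  4.42471 -1.18266] T [ 0.97274 -0.27113  0.02552] 0.017725342742077103
```

Request:
step_arm:
  steps:
    - [[0,0.0001,0.0005,0,0,0,-1],[0,0,0,0,0,0,-1],[0,0,0,0,0,0,-1],[0,0,0,0,0,0,-1],[0,0,0,0,0,0,-1]]

```text
clock: 11.7
ee_pos: [0.5301, -0.3576, 0.2043]
ee_rot: [[-1.0, -0.001, 0.0], [-0.0, 0.002, -1.0], [0.001, -1.0, -0.002]]
ft_force: [2.9, 6.3, 0.5]
width: 0.0177
```

```bash
python3 st.py;python3 - <<'E'
from edge import *
d=grab('wrist','w10');pickle.dump(d,open('w10.pkl','wb'))
cv2.imwrite('pics/w10z.png',cv2.resize(d['frame'][80:300,110:390],(763,600),interpolation=cv2.INTER_CUBIC)[:,:,::-1])
E
```

```text
11.7 [ 0.53013 -0.35758  0.2043 ] yaw 0.00024977154509263897 F [2.87617 6.3075  0.48391] T [ 1.19513 -0.27208  0.03332] 0.017710789372007103
```

View pics/w10z.png

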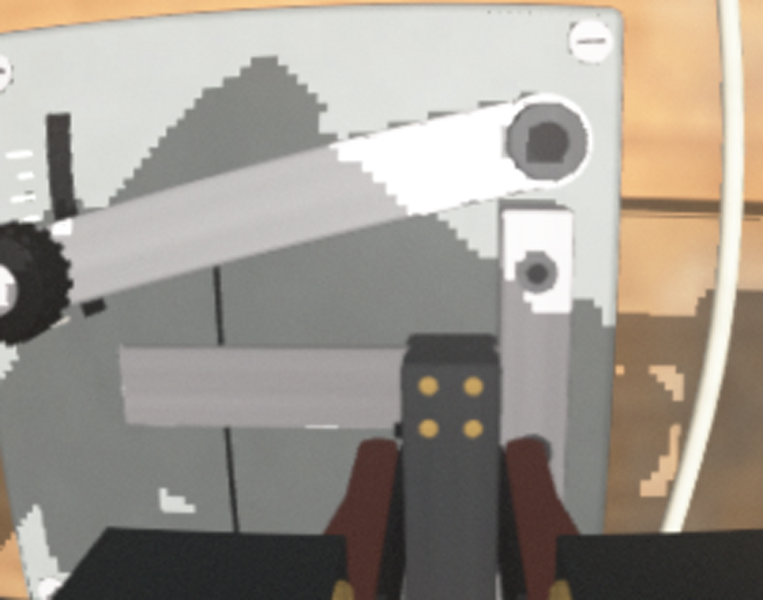

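Request:
step_arm:
  steps:
    - [[-0.002,0,-0.0003,0,0,0,-1],[-0.004,0,0,0,0,0,-1],[-0.004,0,0,0,0,0,-1],[-0.004,0,0,0,0,0,-1],[-0.004,0,0,0,0,0,-1]]

```text
clock: 12.17
ee_pos: [0.5456, -0.3575, 0.2043]
ee_rot: [[-1.0, -0.007, 0.002], [-0.002, 0.003, -1.0], [0.007, -1.0, -0.003]]
ft_force: [-12.3, 3.1, 9.0]
width: 0.0179
```

```bash
python3 st.py
```

```text
12.1667 [ 0.54561 -0.35753  0.20428] yaw 0.0015870078595338621 F [-12.25807   3.14274   9.02261] T [0.63156 2.09547 0.11383] 0.017890438488114724
```

Request:
step_arm:
  steps:
    - [[-0.003,0,0,0,0,0,-1],[-0.002,0,0,0,0,0,-1],[-0.001,0,0,0,0,0,-1],[0,0,0,0,0,0,-1],[0,0,0,0,0,0,-1]]

```text
clock: 12.58
ee_pos: [0.5519, -0.3576, 0.2043]
ee_rot: [[-1.0, -0.006, 0.001], [-0.001, 0.002, -1.0], [0.006, -1.0, -0.002]]
ft_force: [-8.5, 3.0, 5.7]
width: 0.0178
```

```bash
python3 st.py;python3 - <<'E'
from edge import *
d=grab('wrist','w11');pickle.dump(d,open('w11.pkl','wb'))
cv2.imwrite('pics/w11z.png',cv2.resize(d['frame'][80:300,110:390],(763,600),interpolation=cv2.INTER_CUBIC)[:,:,::-1])
E
```

```text
12.5833 [ 0.55188 -0.35758  0.20427] yaw 0.0013456967187597518 F [-8.46809  2.95693  5.66075] T [0.71262 1.45764 0.09119] 0.01784319224146677
```

View pics/w11z.png

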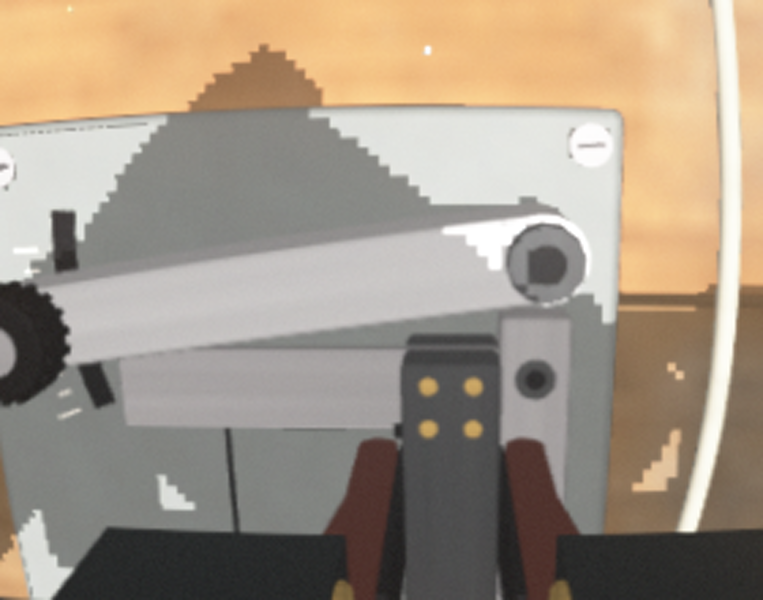

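Request:
step_arm:
  steps:
    - [[-0.001,-0.0003,0,0,0,0,-1],[-0.0015,0,0,0,0,0,-1],[-0.0015,0,0,0,0,0,-1],[-0.0015,0,0,0,0,0,-1],[-0.0005,0,0,0,0,0,-1]]

```text
clock: 13.05
ee_pos: [0.5581, -0.3576, 0.2043]
ee_rot: [[-1.0, -0.006, 0.001], [-0.001, 0.002, -1.0], [0.006, -1.0, -0.002]]
ft_force: [-6.1, 3.4, 4.4]
width: 0.018
```

Request:
step_arm:
  steps:
    - [[0,0,0,0,0,0,-1],[0,0,0,0,0,0,-1],[0,0,0,0,0,0,-1],[0,0,0,0,0,0,-1],[0,0,0,0,0,0,-1]]

```text
clock: 13.47
ee_pos: [0.5582, -0.3575, 0.2043]
ee_rot: [[-1.0, -0.005, 0.001], [-0.001, 0.002, -1.0], [0.005, -1.0, -0.002]]
ft_force: [-6.1, 3.5, 2.5]
width: 0.0176
```

```bash
python3 st.py;python3 - <<'E'
from edge import *
d=grab('wrist','w12');pickle.dump(d,open('w12.pkl','wb'))
cv2.imwrite('pics/w12z.png',cv2.resize(d['frame'][80:300,110:390],(763,600),interpolation=cv2.INTER_CUBIC)[:,:,::-1])
E
```

```text
13.4667 [ 0.55819 -0.35755  0.2043 ] yaw 0.001100354206997509 F [-6.08513  3.47089  2.47931] T [0.71909 1.08718 0.05949] 0.017630841975386894
```

View pics/w12z.png

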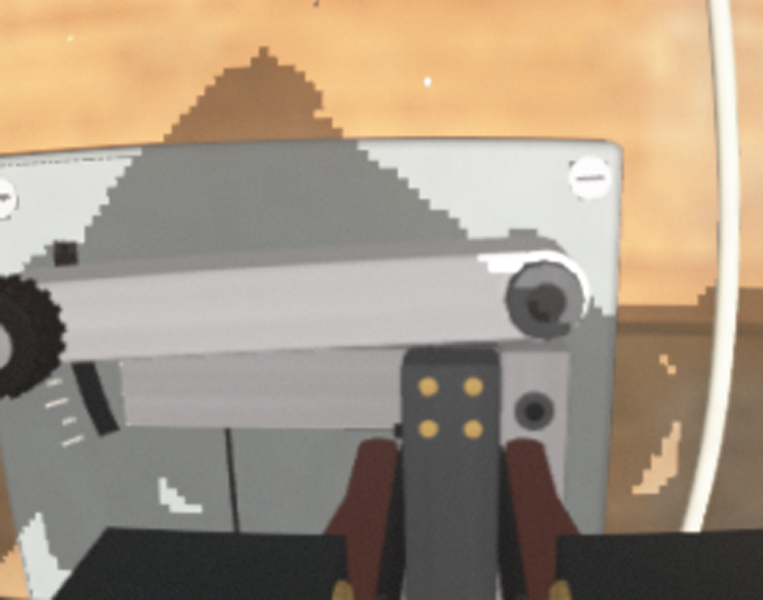

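Request:
step_arm:
  steps:
    - [[-0.0005,0,0,0,0,0,-1],[-0.0005,0,0,0,0,0,-1],[0,0,0,0,0,0,-1],[0,0,0,0,0,0,-1],[0,0,0,0,0,0,-1]]

```text
clock: 13.93
ee_pos: [0.5591, -0.3576, 0.2043]
ee_rot: [[-1.0, -0.006, 0.001], [-0.001, 0.002, -1.0], [0.006, -1.0, -0.002]]
ft_force: [-7.0, 3.5, 3.3]
width: 0.0174
```

```bash
python3 st.py
```

```text
13.9333 [ 0.55913 -0.35757  0.2043 ] yaw 0.0011362598792121576 F [-7.0355   3.49074  3.32963] T [0.72997 1.10752 0.05226] 0.017392445204070513
```

Request:
step_arm:
  steps:
    - [[-0.0005,0,0,0,0,0,-1],[0,0,0,0,0,0,-1],[0,0,0,0,0,0,-1],[0,0,0,0,0,0,-1],[0,0,0,0,0,0,-1]]

```text
clock: 14.35
ee_pos: [0.5596, -0.3575, 0.2043]
ee_rot: [[-1.0, -0.006, 0.001], [-0.001, 0.002, -1.0], [0.006, -1.0, -0.002]]
ft_force: [-6.3, 3.7, 3.2]
width: 0.0179
```

```bash
python3 st.py
```

```text
14.35 [ 0.55961 -0.35754  0.20429] yaw 0.0011532349492316778 F [-6.33107  3.67842  3.1754 ] T [0.72378 1.13519 0.04207] 0.017853333640257547
```

Request:
step_arm:
  steps:
    - [[-0.0005,0,0,0,0,0,-1],[0,0,0,0,0,0,-1],[0,0,0,0,0,0,-1],[0,0,0,0,0,0,-1],[0,0,0,0,0,0,-1]]

```text
clock: 14.77
ee_pos: [0.5601, -0.3576, 0.2043]
ee_rot: [[-1.0, -0.006, 0.001], [-0.001, 0.002, -1.0], [0.006, -1.0, -0.002]]
ft_force: [-7.4, 3.2, 3.3]
width: 0.0176
```

```bash
python3 st.py;python3 - <<'E'
from edge import *
d=grab('wrist','w13');pickle.dump(d,open('w13.pkl','wb'))
cv2.imwrite('pics/w13z.png',cv2.resize(d['frame'][140:280,110:360],(800,448),interpolation=cv2.INTER_CUBIC)[:,:,::-1])
E
```

```text
14.7667 [ 0.56012 -0.35759  0.20432] yaw 0.00118438910479339 F [-7.44737  3.21062  3.31974] T [0.68968 1.14563 0.05506] 0.017641772661318514
```

View pics/w13z.png

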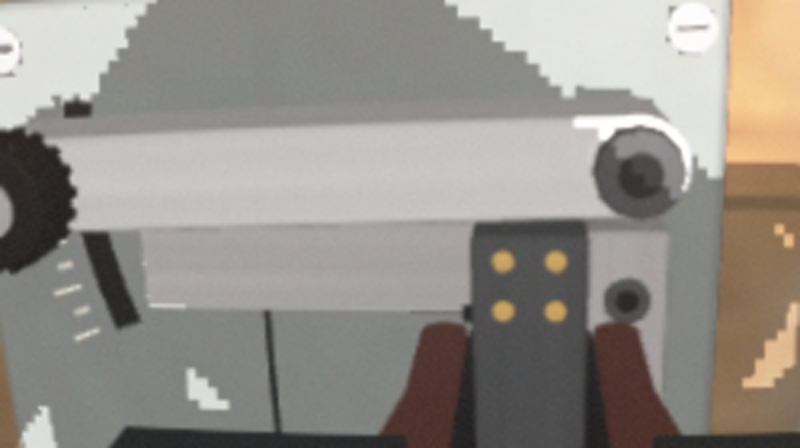

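```bash
cat > meas.py <<'E'
from edge import *
import sys
d=pickle.load(open(sys.argv[1],'rb'))
i3=ortho(d,0.032,X0,X1,Y0,Y1,RS); ib=ortho(d,0.0235,X0,X1,Y0,Y1,RS); ip=ortho(d,0.010,X0,X1,Y0,Y1,RS); ist=ortho(d,0.034,X0,X1,Y0,Y1,RS)
cv2.imwrite('pics/m.png',np.hstack([i3,ib])[100:400,:,::-1])
E
python3 meas.py w13.pkl
```

```text
(no output)
```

View pics/m.png

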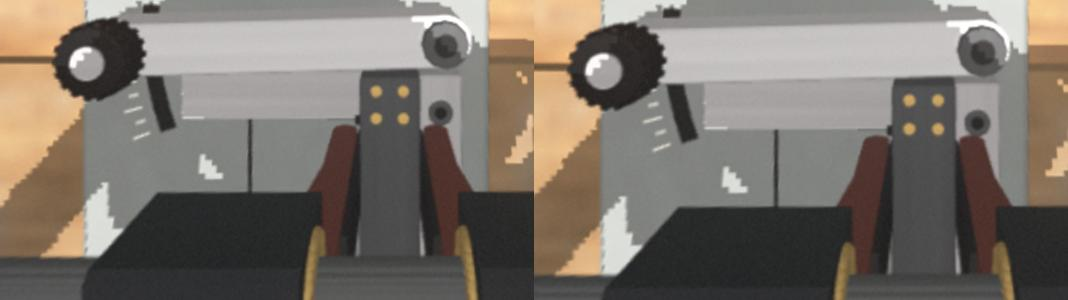

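```bash
cat >> meas.py <<'E'
print('fence near',edge(i3,'h',180,355,174,8)); print('fence far',edge(i3,'h',160,400,114,8))
print('blade near',edge(ib,'h',180,340,229,6))
print('plate L',edge(ip,'v',330,380,40),'top',edge(ip,'h',60,480,54))
E
python3 meas.py w13.pkl
```

```text
fence near ([[0.5881, -0.294], [0.5896, -0.3465]], np.float64(0.027), 56, np.float64(0.21))
fence far ([[0.6034, -0.288], [0.6047, -0.36]], np.float64(0.019), 69, np.float64(0.26))
blade near ([[0.5712, -0.294], [0.5715, -0.342]], np.float64(0.0055), 49, np.float64(0.17))
plate L ([[0.541, -0.252], [0.526, -0.2529]], np.float64(0.0592), 10, np.float64(0.89)) top ([[0.6246, -0.258], [0.6245, -0.384]], np.float64(-0.0009), 94, np.float64(0.26))
```

Request:
step_arm:
  steps:
    - [[-0.0005,0,0,0,0,0,-1],[0,0,0,0,0,0,-1],[0,0,0,0,0,0,-1],[0,0,0,0,0,0,-1],[0,0,0,0,0,0,-1]]

```text
clock: 15.23
ee_pos: [0.5606, -0.3576, 0.2043]
ee_rot: [[-1.0, -0.006, 0.001], [-0.001, 0.002, -1.0], [0.006, -1.0, -0.002]]
ft_force: [-6.0, 3.4, 3.3]
width: 0.0178
```

```bash
python3 st.py
```

```text
15.2333 [ 0.56062 -0.35759  0.20434] yaw 0.0010946083700633293 F [-5.98911  3.44617  3.31834] T [0.71114 1.12114 0.05651] 0.017808433373440295
```

Request:
step_arm:
  steps:
    - [[-0.0005,0,0,0,0,0,-1],[0,0,0,0,0,0,-1],[0,0,0,0,0,0,-1],[0,0,0,0,0,0,-1],[0,0,0,0,0,0,-1]]

```text
clock: 15.65
ee_pos: [0.5611, -0.3576, 0.2043]
ee_rot: [[-1.0, -0.006, 0.001], [-0.001, 0.002, -1.0], [0.006, -1.0, -0.002]]
ft_force: [-6.4, 2.4, 2.5]
width: 0.0179
```

```bash
python3 st.py;python3 - <<'E'
from edge import *
d=grab('wrist','w14');pickle.dump(d,open('w14.pkl','wb'))
E
python3 meas.py w14.pkl
```

```text
15.65 [ 0.56112 -0.35758  0.20433] yaw 0.0011376884339297402 F [-6.44644  2.39944  2.52572] T [0.75188 1.19582 0.0425 ] 0.01785349748182937
fence near ([[0.5892, -0.294], [0.5899, -0.3465]], np.float64(0.0132), 58, np.float64(0.18))
fence far ([[0.604, -0.288], [0.6051, -0.36]], np.float64(0.0155), 79, np.float64(0.18))
blade near ([[0.5724, -0.294], [0.5724, -0.342]], np.float64(0.0017), 38, np.float64(0.22))
plate L ([[0.541, -0.253], [0.526, -0.2515]], np.float64(-0.1004), 17, np.float64(4.51)) top ([[0.6246, -0.258], [0.6246, -0.384]], np.float64(0.0003), 91, np.float64(0.23))
```

Request:
step_arm:
  steps:
    - [[-0.0005,0,0,0,0,0,-1],[0,0,0,0,0,0,-1],[0,0,0,0,0,0,-1],[0,0,0,0,0,0,-1],[0,0,0,0,0,0,-1]]

```text
clock: 16.12
ee_pos: [0.5616, -0.3576, 0.2043]
ee_rot: [[-1.0, -0.006, 0.001], [-0.001, 0.002, -1.0], [0.006, -1.0, -0.002]]
ft_force: [-6.6, 3.8, 2.9]
width: 0.0178
```

```bash
python3 st.py
```

```text
16.1167 [ 0.56159 -0.35758  0.20433] yaw 0.0010975584573515793 F [-6.60985  3.82741  2.92904] T [0.67147 1.16366 0.07904] 0.01783254971492581
```

Request:
step_arm:
  steps:
    - [[-0.0003,0,0,0,0,0,-1],[0,0,0,0,0,0,-1],[0,0,0,0,0,0,-1],[0,0,0,0,0,0,-1],[0,0,0,0,0,0,-1]]

```text
clock: 16.53
ee_pos: [0.5619, -0.3576, 0.2043]
ee_rot: [[-1.0, -0.006, 0.001], [-0.001, 0.002, -1.0], [0.006, -1.0, -0.002]]
ft_force: [-5.6, 4.3, 2.4]
width: 0.0176
```

```bash
python3 st.py;python3 - <<'E'
from edge import *
d=grab('wrist','w15');pickle.dump(d,open('w15.pkl','wb'))
E
python3 meas.py w15.pkl
```

```text
16.5333 [ 0.56189 -0.35758  0.20432] yaw 0.001083658973510005 F [-5.5591   4.31156  2.41031] T [0.66719 1.15774 0.03075] 0.017610552327219565
fence near ([[0.5899, -0.294], [0.59, -0.3465]], np.float64(0.0014), 58, np.float64(0.11))
fence far ([[0.6049, -0.288], [0.6053, -0.36]], np.float64(0.0053), 80, np.float64(0.12))
blade near ([[0.5728, -0.294], [0.5729, -0.342]], np.float64(0.0023), 41, np.float64(0.14))
plate L ([[0.541, -0.2524], [0.526, -0.2529]], np.float64(0.0344), 10, np.float64(0.52)) top ([[0.6249, -0.258], [0.6242, -0.384]], np.float64(-0.0055), 81, np.float64(0.26))
```

Request:
step_arm:
  steps:
    - [[-0.0002,0,0,0,0,0,-1],[0,0,0,0,0,0,-1],[0,0,0,0,0,0,-1],[0,0,0,0,0,0,-1],[0,0,0,0,0,0,-1]]

```text
clock: 17.0
ee_pos: [0.562, -0.3576, 0.2043]
ee_rot: [[-1.0, -0.006, 0.001], [-0.001, 0.002, -1.0], [0.006, -1.0, -0.002]]
ft_force: [-5.8, 3.2, 3.3]
width: 0.0181
```

```bash
python3 st.py
```

```text
17.0 [ 0.56204 -0.35759  0.20429] yaw 0.0010806843591826185 F [-5.79284  3.23453  3.32265] T [0.70051 1.15297 0.01777] 0.018063471487709145
```

Request:
step_arm:
  steps:
    - [[-0.0002,0,0,0,0,0,-1],[0,0,0,0,0,0,-1],[0,0,0,0,0,0,-1],[0,0,0,0,0,0,-1],[0,0,0,0,0,0,-1]]

```text
clock: 17.42
ee_pos: [0.5622, -0.3576, 0.2043]
ee_rot: [[-1.0, -0.006, 0.001], [-0.001, 0.002, -1.0], [0.006, -1.0, -0.002]]
ft_force: [-7.0, 3.5, 3.8]
width: 0.0177
```

```bash
python3 st.py;python3 - <<'E'
from edge import *
d=grab('wrist','w16');pickle.dump(d,open('w16.pkl','wb'))
E
python3 meas.py w16.pkl
```

```text
17.4167 [ 0.56217 -0.35758  0.20431] yaw 0.0011535094572900288 F [-6.97269  3.47383  3.80691] T [0.68874 1.2538  0.05461] 0.01769589869266338
fence near ([[0.59, -0.294], [0.59, -0.3465]], np.float64(0.0008), 58, np.float64(0.19))
fence far ([[0.6052, -0.288], [0.6052, -0.36]], np.float64(0.0007), 80, np.float64(0.05))
blade near ([[0.5729, -0.294], [0.573, -0.342]], np.float64(0.0012), 45, np.float64(0.1))
plate L ([[0.541, -0.2524], [0.526, -0.253]], np.float64(0.0434), 12, np.float64(0.54)) top ([[0.6249, -0.258], [0.6245, -0.384]], np.float64(-0.003), 92, np.float64(0.23))
```

Request:
step_arm:
  steps:
    - [[-0.0002,0,0.0002,0,0,0,-1],[-0.0002,-0.0001,0.0002,0,0,0,-1],[0,0,0,0,0,0,-1],[0,0,0,0,0,0,-1],[0,0,0,0,0,0,-1]]

```text
clock: 17.88
ee_pos: [0.5623, -0.3577, 0.2043]
ee_rot: [[-1.0, -0.007, 0.001], [-0.001, 0.003, -1.0], [0.007, -1.0, -0.003]]
ft_force: [-8.5, 4.5, 4.3]
width: 0.0178
```

```bash
python3 st.py;python3 - <<'E'
from edge import *
d=grab('wrist','w17');pickle.dump(d,open('w17.pkl','wb'))
E
python3 meas.py w17.pkl
```

```text
17.8833 [ 0.56228 -0.35772  0.2043 ] yaw 0.0011244770422668322 F [-8.54907  4.49154  4.26999] T [0.81109 1.35313 0.04094] 0.0177752018159728
fence near ([[0.5899, -0.294], [0.59, -0.3465]], np.float64(0.0018), 59, np.float64(0.19))
fence far ([[0.6052, -0.288], [0.6052, -0.36]], np.float64(0.0006), 80, np.float64(0.03))
blade near ([[0.5729, -0.294], [0.573, -0.342]], np.float64(0.0023), 46, np.float64(0.12))
plate L ([[0.541, -0.2524], [0.526, -0.2529]], np.float64(0.0321), 13, np.float64(0.65)) top ([[0.6249, -0.258], [0.6245, -0.384]], np.float64(-0.0029), 90, np.float64(0.16))
```

Request:
step_arm:
  steps:
    - [[-0.0003,-0.0002,0.0002,0,0,0,-1],[-0.0003,0,0.0002,0,0,0,-1],[0,0,0,0,0,0,-1],[0,0,0,0,0,0,-1],[0,0,0,0,0,0,-1]]

```text
clock: 18.35
ee_pos: [0.5625, -0.3579, 0.2043]
ee_rot: [[-1.0, -0.008, 0.001], [-0.001, 0.004, -1.0], [0.008, -1.0, -0.004]]
ft_force: [-9.2, 5.3, 5.0]
width: 0.018
```

```bash
python3 st.py;python3 - <<'E'
from edge import *
d=grab('wrist','w18');pickle.dump(d,open('w18.pkl','wb'))
cv2.imwrite('pics/w18z.png',cv2.resize(d['frame'][140:280,110:360],(800,448),interpolation=cv2.INTER_CUBIC)[:,:,::-1])
E
python3 meas.py w18.pkl
```

```text
18.35 [ 0.56251 -0.35786  0.20433] yaw 0.001196398725141191 F [-9.21787  5.34891  4.97802] T [0.91227 1.50101 0.03705] 0.018032595365674982
fence near ([[0.59, -0.294], [0.59, -0.3465]], np.float64(-0.0007), 59, np.float64(0.18))
fence far ([[0.6052, -0.288], [0.6052, -0.36]], np.float64(0.0005), 80, np.float64(0.03))
blade near ([[0.5729, -0.294], [0.573, -0.342]], np.float64(0.0013), 45, np.float64(0.1))
plate L ([[0.541, -0.2522], [0.526, -0.2529]], np.float64(0.0504), 12, np.float64(0.64)) top ([[0.6249, -0.258], [0.6245, -0.384]], np.float64(-0.0028), 108, np.float64(0.23))
```

View pics/w18z.png

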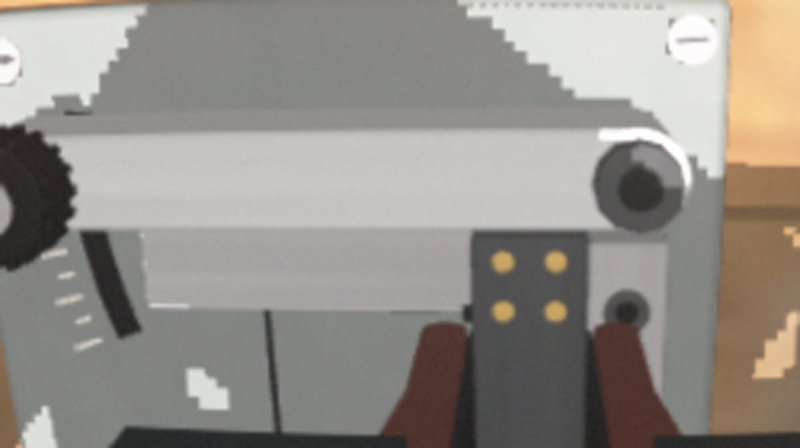

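Request:
step_arm:
  steps:
    - [[0,-0.0003,0,0,0,0,-1],[-0.0003,0,0.0002,0,0,0,-1],[0,0,0,0,0,0,-1],[0,0,0,0,0,0,-1],[0,0,0,0,0,0,-1]]

```text
clock: 18.82
ee_pos: [0.5626, -0.3579, 0.2043]
ee_rot: [[-1.0, -0.008, 0.001], [-0.001, 0.004, -1.0], [0.008, -1.0, -0.004]]
ft_force: [-9.3, 4.6, 3.5]
width: 0.0177
```

```bash
python3 st.py;python3 - <<'E'
from edge import *
d=grab('wrist','w19');pickle.dump(d,open('w19.pkl','wb'))
E
python3 meas.py w19.pkl
```

```text
18.8167 [ 0.56264 -0.35795  0.20434] yaw 0.0011587510516915694 F [-9.27767  4.63717  3.49324] T [ 0.92181  1.54242 -0.02764] 0.017651166270313372
fence near ([[0.59, -0.294], [0.59, -0.3465]], np.float64(-0.0007), 58, np.float64(0.19))
fence far ([[0.6052, -0.288], [0.6052, -0.36]], np.float64(0.0003), 80, np.float64(0.03))
blade near ([[0.5729, -0.294], [0.573, -0.342]], np.float64(0.0014), 45, np.float64(0.1))
plate L ([[0.541, -0.2522], [0.526, -0.2528]], np.float64(0.0433), 12, np.float64(0.65)) top ([[0.6249, -0.258], [0.6245, -0.384]], np.float64(-0.0033), 97, np.float64(0.2))
```

Request:
step_arm:
  steps:
    - [[0,-0.0004,0,0,0,0,-1],[-0.0003,0,0.0003,0,0,0,-1],[0,0,0,0,0,0,-1],[0,0,0,0,0,0,-1],[0,0,0,0,0,0,-1]]

```text
clock: 19.28
ee_pos: [0.5628, -0.358, 0.2044]
ee_rot: [[-1.0, -0.009, 0.001], [-0.001, 0.005, -1.0], [0.009, -1.0, -0.005]]
ft_force: [-8.5, 4.8, 2.1]
width: 0.0177
```

Request:
step_arm:
  steps:
    - [[0,0,0,0,0,0,-1],[0,0,0,0,0,0,-1],[0,0,0,0,0,0,-1],[0,0,0,0,0,0,-1],[0,0,0,0,0,0,-1]]

```text
clock: 19.7
ee_pos: [0.5628, -0.358, 0.2044]
ee_rot: [[-1.0, -0.009, 0.001], [-0.001, 0.005, -1.0], [0.009, -1.0, -0.005]]
ft_force: [-8.8, 4.9, 1.9]
width: 0.018
```

```bash
python3 st.py;python3 - <<'E'
from edge import *
d=grab('wrist','w20');pickle.dump(d,open('w20.pkl','wb'))
e=grab('scene');b=cv2.resize(e['frame'][130:330,160:440],(770,550),interpolation=cv2.INTER_CUBIC);cv2.imwrite('pics/s20.png',b[:,:,::-1])
t=grab('top','t20')
E
python3 meas.py w20.pkl
```

```text
19.7 [ 0.56276 -0.35804  0.20439] yaw 0.0011765053867683615 F [-8.77361  4.94201  1.89764] T [0.93658 1.53159 0.03678] 0.018043982208144068
fence near ([[0.59, -0.294], [0.59, -0.3465]], np.float64(-0.0004), 59, np.float64(0.16))
fence far ([[0.6052, -0.288], [0.6052, -0.36]], np.float64(0.0), 80, np.float64(0.05))
blade near ([[0.5729, -0.294], [0.573, -0.342]], np.float64(0.0026), 46, np.float64(0.13))
plate L ([[0.541, -0.2524], [0.526, -0.2528]], np.float64(0.0306), 8, np.float64(0.61)) top ([[0.6249, -0.258], [0.6245, -0.384]], np.float64(-0.0035), 94, np.float64(0.22))
```

View pics/s20.png

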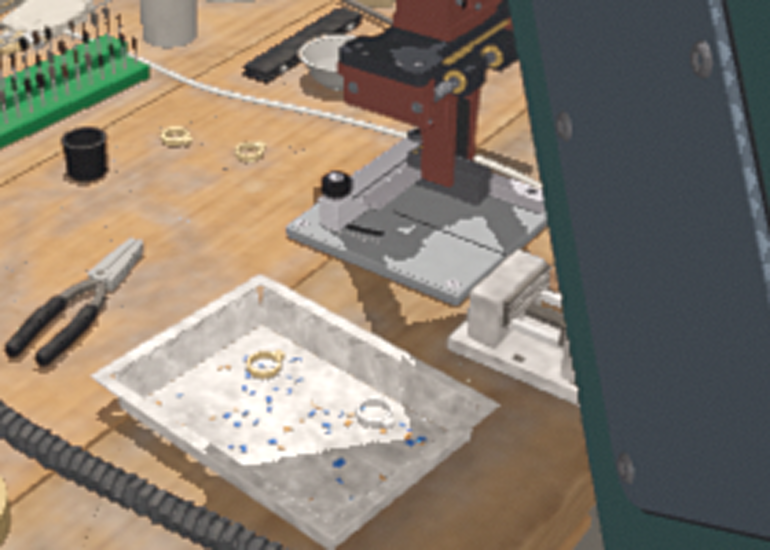

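View pics/m.png

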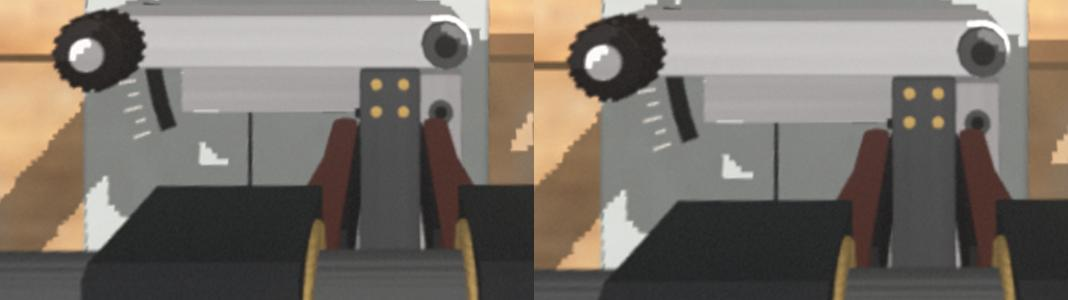

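Request:
step_arm:
  steps:
    - [[0,0,0.0003,0,0,0,-1],[0,0,0.0003,0,0,0,-1],[0,0,0,0,0,0,-1],[0,0,0,0,0,0,-1],[0,0,0,0,0,0,-1]]

```text
clock: 20.27
ee_pos: [0.5628, -0.3582, 0.2044]
ee_rot: [[-1.0, -0.009, 0.001], [-0.001, 0.006, -1.0], [0.009, -1.0, -0.006]]
ft_force: [-8.7, 6.4, 2.7]
width: 0.0175
```

Request:
step_arm:
  steps:
    - [[0,0,0,0,0,0,-1],[0,0,0,0,0,0,-1],[0,0,0,0,0,0,-1],[0,0,0,0,0,0,-1],[0,0,0,0,0,0,-1]]

```text
clock: 20.68
ee_pos: [0.5628, -0.3582, 0.2044]
ee_rot: [[-1.0, -0.009, 0.001], [-0.001, 0.006, -1.0], [0.009, -1.0, -0.006]]
ft_force: [-9.0, 6.9, 2.3]
width: 0.0179
```

```bash
python3 st.py;python3 - <<'E'
from edge import *
d=grab('wrist','w21');pickle.dump(d,open('w21.pkl','wb'))
E
python3 meas.py w21.pkl
```

```text
20.6833 [ 0.56278 -0.3582   0.20438] yaw 0.0010778550841912837 F [-8.97405  6.89017  2.33434] T [1.22089 1.48974 0.00717] 0.01788406190995652
fence near ([[0.5901, -0.294], [0.59, -0.3465]], np.float64(-0.0004), 59, np.float64(0.12))
fence far ([[0.6052, -0.288], [0.6052, -0.36]], np.float64(-0.0004), 80, np.float64(0.1))
blade near ([[0.5729, -0.294], [0.573, -0.342]], np.float64(0.0026), 47, np.float64(0.12))
plate L ([[0.541, -0.2526], [0.526, -0.2528]], np.float64(0.011), 10, np.float64(0.47)) top ([[0.6249, -0.258], [0.6245, -0.384]], np.float64(-0.0034), 100, np.float64(0.23))
```

View pics/w21.png

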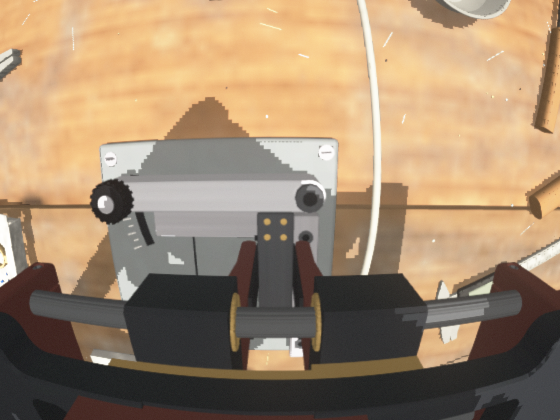

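```bash
python3 - <<'E'
from cell import manip
print(manip.close_job()); s=manip.observe(); print(s['clock'],s['ft_force'],s['ee_pos'],s['width'])
E
```

```text
the job is handed in; nothing more can be done
None
the job is handed in; nothing more can be done
```

I lifted the square out of the tray, laid it flat on the jig plate and slid it along the rail into the corner, swinging the fence out. I handed the job in at about 20.7 s, still gripping the square and pressing it. No verdict was reported.

**Alignment:** In the last wrist image the fence was at about -0.0004 rad and the blade at 0.0026 rad, both in world axes. The plate's edge came out at about -0.003 rad, so all three agree well inside 0.017 rad. The fence did not move as I added push.

**Pressing:** The last force reading was 9.0 N towards the fence and 6.9 N towards the rail. Friction on the plate takes part of that, so I estimate about 4 N or more reaches the fence. I could not measure the contact forces separately.

**Flatness and grip:** The fingers were closed on the stock at 17.9 mm. The tool leaned 0.006–0.009 rad under the push, within the 0.03 rad limit for the square.

**Heel position:** Camera and arm estimates put the heel within about 1–2 mm of the corner planes. The calibration is only good to about 2 mm, so the real evidence for this is the contact force and the flush fence angle. The fence top hides the line where the blade meets it, so I could not see that contact directly.

**Rest of the scene:** In the scene view taken while the square was pressed in, the tray, both rings and the pliers looked to be where they started. I only compared this by eye.

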